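# Lift a freshly glued phone off a turntable with a flat lifter

### The arm

A 6-joint arm with a two-finger parallel gripper is mounted at the origin on a cart in front of the work surface, level with it; the furniture and walls round the work are solid. World frame = base frame: x ahead of the robot, y to its left, z up, the work surface at z = 0. Lengths are in m, angles in rad, forces in N, time in s.
With the tool pointing down it reaches from about 0.3 to 0.95 m from the base axis. Payload 3.1 kg.
Tool frame: the origin (TCP) lies midway between the tips of the shut fingers; the grasp point (between the pads) lies 19 mm behind it (env.pinch_z is the distance from the TCP to the grasp point, in m); z points along the fingers, y is the line along which they close (so a half turn about z gives the same grasp; the last joint's range is limited). The gripper opens to 85 mm and grips with 20 to 120 N. Pads are 22 mm wide; open, the fingers measure 114 mm over their backs; the gripper's body (76 mm by 85 mm) begins 54 mm behind the grasp point. The pads swing forward as they close: fully open they stand 13 mm farther back than shut.
Start: joints at [1.064, 0.308, 1.634, -0, 1.2, -0.07], TCP at [0.264, 0.566, 0.231] pointing down, gripper open.
Joint ranges: [-3.06, 3.06], [-0.79, 1.96], [0.05, 2.63], [-1.19, 4.34], [0.05, 2.64], [-2.94, 2.94]. Speed limits (rad/s): [2.79, 2.79, 3.14, 3.14, 3.14, 3.14].

### API

Orientations are given as a unit quaternion [x, y, z, w].
In Python, from plant import env gives the robot as it stands.
- The arm moves only by the tool play_rows, never from a script. Its argument "moves" is a list of rows, each a list of 3 entries, a list of its own where there are three numbers: the turn, a rotation vector about the tool's x, y, z in units of 6 degrees (1.0 is 6 degrees), then the shift along the tool's x, y, z in units of 40 mm (1.0 is 40 mm), then the closure, from -1 (fully open) to 1 (shut). In form: [[[rx, ry, rz], [x, y, z], grip], ...]. A call has 1 to 12 rows; each row shifts and turns the commanded pose from where the row before left it, along the tool's axes as they then stand; what a row does not reach is not made up. A row lasts 1/8 s, in which the tool goes at most 62.5 mm and 10.7 degrees, less where a joint would pass 70% of its speed; a pose out of reach is approached as far as the arm can. A call is refused whole if a number of a shift passes 1 or a number of a turn 1, either way. A call with a gripper value outside its range is refused whole. The fingers move at their own pace and stop on an object; the grip force is fixed at half the most. Time passes only in rows, so rows that do not move let the fingers close. It gives the time, the measured TCP pose, the force, the opening and the grip force at its end, in the units of the state.
- env.sense(): the state, without advancing time (a new reading comes with each control period).
- env.get_image(name): name is "side" or "top"; returns the picture (420x560x3 uint8, red, green, blue); there is no depth.
- env.camera_info(name): a dict with "fx", "fy", "cx", "cy" (pixels), "R" (3x3) and "t" (3): a world point X has camera coordinates R X + t. Camera axes: x right, y down, z forward; pixel columns grow to the right and rows downward; lengths in m; the calibration is good to about 2 mm. A picture is of the moment at which its call begins. camera_info takes no time and is no camera call.
- env.job_done(): hands the job in; it is judged then, once.
The state is a dict: "t": time; "joint_positions": joint angles; "joint_vel": joint speeds; "effort": joint torques, N m; "tool_pos": TCP position; "eef_rot": TCP orientation; "force": force on the tool from outside, world axes, zero at the start; "wrist_torque": the same for the moment, N m; "grip_width": opening from 0.0 (shut) to 1.0 (fully open); "grasp_force": force on a finger pad.
Only numpy, scipy, OpenCV 4.12 (cv2) and the standard library are available. Lean on these libraries where they do the work, as an engineer would, in place of code of your own. Each camera call takes 0.05 s, during which the arm holds its last target. There are 200 camera calls.

### The job

The phone on the spinning turntable has a freshly glued screen and the gripper must not touch it: take the lifter from its stand, feel how its stiffly hinged blade is set, slide the blade level under the phone between the two ribs, and lift the phone off the turntable. Set it down gently, screen up, on the sloping drying rack, lying flat and central across both rails with its long side against or near the low stops. Then draw the blade out, put the lifter back on its stand as it was, and leave the other things on the table alone.

Things in the scene. Friction and masses are not known exactly. Their poses are not given: they have to be found in the camera images.
- phone: dark phone lying screen up, 77 (its x) x 160 (its y) x 9 mm, 160 g; origin at the centre of its underside, z up out of the screen. At the start it lies across the two rubber ribs of the turntable, underside 9 mm above the platter.
- turntable: fixed foot of the turntable, dark steel; origin on the table at its axis, its x at the start runs along the ribs. On it turns, freely and without a drive, a 170 mm aluminium platter whose flat top is 50 mm above the table.
- platter: the freely spinning aluminium platter, 170 mm across; origin on the axis on its underside, its flat top at z = 15 mm and the tops of its two black rubber ribs at z = 24 mm. The ribs are 76 mm long along its x, 10 mm wide, centred at y = -60 and +60 mm, so 110 mm is free between them.
- lifter: handle of a flat spatula (160 g), orange, black grip: straight bar x = -170 to -30 mm, y 20 wide, z = 21 to 39 mm; starts sloped on the stand. Origin on the cross hinge at the blade's heel. Steel blade from there to x = 80 mm, 70 wide (60 at tip), 3 thick, upstand at heel 14 mm high. The stiff hinge is set anew each time: blade up to 9 degrees up or down from the handle's x; no reading tells it
- lifter_grip (a point): middle of the black grip of the lifter's handle, at (-95, 0, 30) mm in the lifter's frame; the handle is 20 mm wide here
- stand: fixed blue stand of the lifter, origin under its base plate (190 (x) x 80 x 8 mm). Two open U-notches, 28 mm wide, carry the handle near its ends, rising by 30 degrees to +x; a stop wall behind the lower one holds the handle's end; 80 mm of handle is free between. In place the lifter's origin is at (83, 0, 91) mm in this frame
- rack: fixed drying rack; grey base plate 130 (x) x 150 x 8 mm on the table, origin under its centre; four posts carry the rails. Its x points to the high end of the rails.
- rack_rails: the rack's two sloping rails; origin midway between them, mid-length, in the plane of their rubber tops, 145 mm above the table; x up the slope (25 degrees), z square to it. Rails at y = -60 and +60 mm, 10 wide, 124 long, open between (110 mm) down to the base plate and at both ends; a stop at each low end, face at x = -55 mm, stands 12 mm above the rubber
- magnet_tray: round metal parts tray, 111 mm across, 24 mm high; origin centre of underside; leave alone
- solder_spool: blue solder spool, 62 x 86 x 32 mm; origin centre of underside; leave alone
- tape_roll: roll of black tape lying flat, 58 mm across, 19 mm high; origin centre of underside; leave alone
Not all that is in view belongs to the job. Of the things shaped like the stand, the blue one is meant.

How it is judged:
By the outcome, as a careful person would: the job done as asked, in the order asked, and still so for the second after the job is handed in, with the robot touching nothing.
It also fails if it takes over 72 s, if anything falls off the work surface, if the arm or the gripper's body presses on something with over 40 N, if the wrist force passes 120 N, or if a joint passes its speed limit or range.

## Working session

There is one attempt and no reset: what is moved stays moved. The work goes in short steps, Python scripts to look and compute and a tool call to move; the robot and the scene stay as the last step left them, time stands still between calls to the robot, and variables do not carry over. Pictures are saved under pics/ and viewed, at most 10 in all, crops included, and the job is handed in when it is done.

Besides the shell and the picture viewer there is one more tool, called after "Call:" as name(argument=value, ...), one argument or row to a line, values as JSON. play_rows: Moves the arm, as the interface text tells. Its arguments: {"type":"object","properties":{"moves":{"type":"array"}},"required":["moves"]}

```bash
ls; mkdir -p pics; python3 - <<'E'
from plant import env
import cv2,numpy as np
for n in("side","top"):
    im=env.get_image(n); cv2.imwrite(f"pics/{n}0.png",im[:,:,::-1]); np.save(f"pics/{n}0.npy",im)
    c=env.camera_info(n); print(n,c)
print(env.sense(), env.pinch_z)
E
```

```text
pics
side {'fx': 508.6668584111125, 'fy': 508.6668584111125, 'cx': 277.5485830017271, 'cy': 215.89945970077588, 'R': array([[ 0.99060529, -0.13545131,  0.0188176 ],
       [-0.04661382, -0.46381208, -0.88470645],
       [ 0.12856248,  0.87551773, -0.4657686 ]]), 't': array([-0.6264853 ,  0.20717351,  1.20564835])}
top {'fx': 476.5249615400526, 'fy': 476.5249615400526, 'cx': 282.97440491144874, 'cy': 208.0255244471919, 'R': array([[-0.00237559, -0.99999636,  0.00127891],
       [-0.99396398,  0.00222099, -0.10968439],
       [ 0.10968115, -0.00153176, -0.99396564]]), 't': array([0.11813392, 0.65158091, 1.39740014])}
{'t': 0.1, 'joint_positions': array([ 1.06434303e+00,  3.08974107e-01,  1.63505753e+00, -3.74531730e-06,
        1.19972775e+00, -6.96761709e-02]), 'joint_vel': array([ 0.00022066, -0.00208291, -0.00303304, -0.00096341,  0.00274949,
       -0.00063203]), 'effort': array([-9.37982031e-05, -4.16404474e+01, -2.77646917e+01, -1.19255710e-04,
        3.91636524e-03,  5.62124725e-06]), 'tool_pos': array([0.26403236, 0.56565526, 0.23012778]), 'eef_rot': array([ 2.1665595e-01,  9.7624742e-01, -1.0392218e-03, -3.0610863e-04]), 'force': array([ 0.04393482, -0.04843894,  0.41908386]), 'wrist_torque': array([-0.01336901,  0.03866827,  0.05132911]), 'grasp_force': 0.0, 'grip_width': 1.0030854943192604} 0.0187
```

View pics/top0.png

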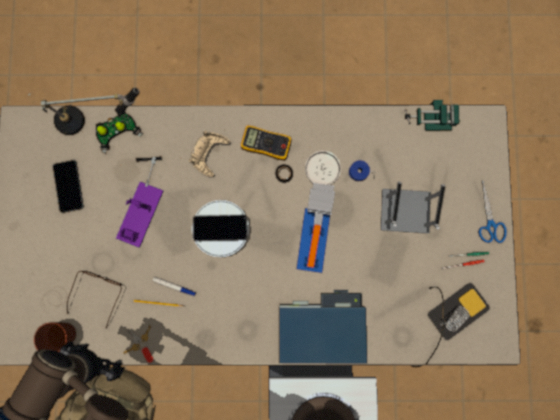

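View pics/side0.png

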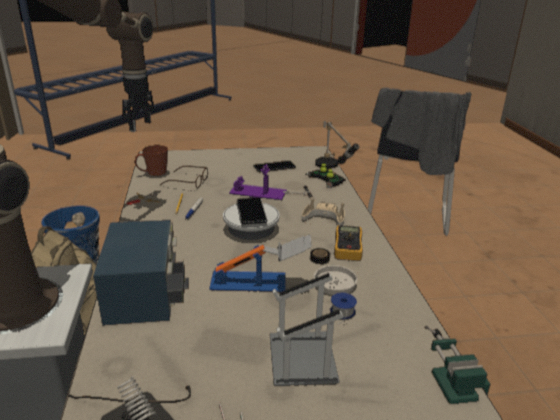

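The top view shows two stands: the blue one at (313,240) carries the orange lifter, and a purple one sits at (140,213). The blue one is meant. There are also two phones: the one on the white platter at (220,228) is meant, and the one at (68,186) lies on the table. The rack is at (410,210), with its high end toward +x. A blue toolbox at (323,333) stands between the base and the stand. Next I take enlarged crops and measure.

```bash
cat > h.py <<'E'
import numpy as np,cv2
from plant import env
from scipy.spatial.transform import Rotation as Ro
C={n:env.camera_info(n) for n in("side","top")}
def ray(n,u,v):
    c=C[n]; d=c["R"].T@np.array([(u-c["cx"])/c["fx"],(v-c["cy"])/c["fy"],1]); return -c["R"].T@c["t"],d
def onz(n,u,v,z):
    o,d=ray(n,u,v); return o+d*(z-o[2])/d[2]
def tri(a,b):
    (o,d),(p,e)=ray("side",*a),ray("top",*b)
    s=np.linalg.lstsq(np.c_[d,-e],p-o,rcond=None)[0]; A,B=o+d*s[0],p+e*s[1]; return (A+B)/2,np.linalg.norm(A-B)
def proj(n,X):
    c=C[n]; q=c["R"]@np.asarray(X)+c["t"]; return np.array([c["fx"]*q[0]/q[2]+c["cx"],c["fy"]*q[1]/q[2]+c["cy"]])
def rect(mask,n,z):
    cs=cv2.findContours(mask.astype(np.uint8),cv2.RETR_EXTERNAL,cv2.CHAIN_APPROX_NONE)[0]
    c=max(cs,key=cv2.contourArea)[:,0,:]
    P=np.array([onz(n,u,v,z)[:2] for u,v in c])
    r=cv2.minAreaRect((P*1000).astype(np.float32)); return r,P
E
python3 - <<'E'
from h import *
t=np.load("pics/top0.npy"); s=np.load("pics/side0.npy")
cr=lambda im,x,y,w,h:cv2.resize(im[y:y+h,x:x+w],(400,300),interpolation=cv2.INTER_CUBIC)
im=np.vstack([np.hstack([cr(t,260,170,144,108),cr(t,370,160,96,72)]),np.hstack([cr(s,195,225,136,102),cr(s,255,265,128,96)])])
cv2.imwrite("pics/c1.png",im[:,:,::-1])
def win(m,x0,y0,x1,y1):
    o=np.zeros_like(m);o[y0:y1,x0:x1]=m[y0:y1,x0:x1];return o
t2=env.get_image("top")
for im in(t,t2):
    hsv=cv2.cvtColor(im,cv2.COLOR_RGB2HSV);H,S,V=cv2.split(hsv)
    ph=win(V<60,185,205,250,250); r,P=rect(ph,"top",.068); print("phone",r)
blue=win((H>100)&(H<125)&(S>130)&(V>60),290,190,335,275); r,P=rect(blue,"top",.008);print("stand",r)
org=win((H>3)&(H<20)&(S>150)&(V>100),290,190,335,275); r,P=rect(org,"top",.08);print("handle",r,org.sum())
wh=win((V>140)&(S<60)|(V<60),188,196,254,260); r,P=rect(wh,"top",.05);c=cv2.minEnclosingCircle((P*1000).astype(np.float32));print("platter",c,r)
gr=win((S<60)&(V>50)&(V<120),375,182,450,238); r,P=rect(gr,"top",.008);print("rackbase",r)
for p in [(68,186),(140,213)]: print(onz("top",*p,0))
E
```

```text
phone ((591.254150390625, 301.1839599609375), (69.90570068359375, 152.3623046875), 1.563720941543579)
phone ((591.2532958984375, 301.2149658203125), (69.90570068359375, 152.30030822753906), 1.563720941543579)
stand ((556.8297119140625, 25.329654693603516), (74.2560043334961, 181.52362060546875), 81.39783477783203)
handle ((538.2914428710938, 28.232486724853516), (18.56724739074707, 121.51673889160156), 79.94174194335938) 260
platter ((593.3017578125, 302.6404724121094), 135.19281005859375) ((593.3017578125, 302.6405029296875), (195.26925659179688, 187.02462768554688), 89.87388610839844)
rackbase ((663.5609130859375, -214.95709228515625), (97.7911605834961, 153.6231689453125), 53.56719207763672)
[0.72591391 0.78219852 0.        ]
[0.64137575 0.55673263 0.        ]
```

View pics/c1.png

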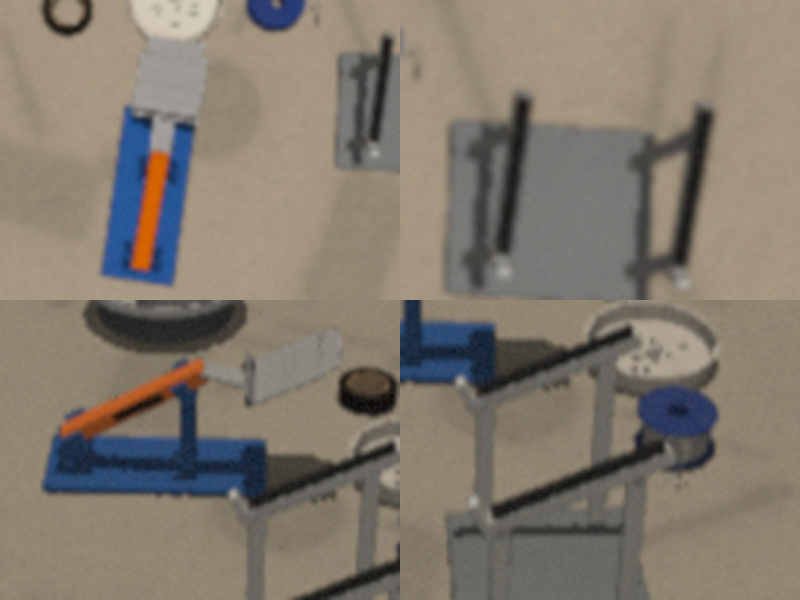

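The crop confirms that the blue stand holds the orange lifter, with the blade toward +x and a yaw of about −9°. The rack rails rise toward +x, and the stops show as silver tips at the low end. Now I refine the numbers.

```bash
python3 - <<'E'
from h import *
t=np.load("pics/top0.npy"); s=np.load("pics/side0.npy")
def win(m,x0,y0,x1,y1):
    o=np.zeros_like(m);o[y0:y1,x0:x1]=m[y0:y1,x0:x1];return o
def mom(m,z,n="top"):
    v,u=np.nonzero(m);P=np.array([onz(n,a,b,z)[:2] for a,b in zip(u,v)])*1000
    c=P.mean(0);w,V=np.linalg.eigh(np.cov((P-c).T));a=np.degrees(np.arctan2(V[1,1],V[0,1]))
    return c.round(1),round((a+90)%180-90,2),np.sqrt(12*w).round(1)
H,S,V=cv2.split(cv2.cvtColor(t,cv2.COLOR_RGB2HSV))
h,sa,va=cv2.split(cv2.cvtColor(s,cv2.COLOR_RGB2HSV))
ph=win(V<70,185,205,250,250);print("phone",mom(ph,.068))
o=win((H>3)&(H<20)&(S>150)&(V>100),290,190,335,275);print("handle",mom(o,.075))
os=win((h>3)&(h<20)&(sa>150)&(va>90),205,235,275,280)
c=lambda m:np.array(np.nonzero(m))[::-1].mean(1)
print("handle tri",tri(c(os),c(o)))
b=win((H>100)&(H<125)&(S>130)&(V>60),290,190,335,275)
print("stand",mom(b|o,.008))
for x0,x1 in((386,405),(428,450)):
    m=win(V<45,x0,182,x1,232); cs=cv2.connectedComponentsWithStats(m.astype(np.uint8)); i=1+cs[2][1:,4].argmax(); m=cs[1]==i
    v,u=np.nonzero(m);print("rail",mom(m,.145),cs[2][i], u.mean(),v.mean())
pts={"LT":(399.3,183.3,.171),"LB":(394.7,221.9,.119),"RT":(443,185.7,.171),"RB":(438.2,224.3,.119)}
for k,(u,v,z) in pts.items(): print(k,onz("top",u,v,z).round(4))
# silver stops
for q in((394.7,224.5),(438,226.7)): print("stop",onz("top",*q,.125).round(4))
# side view of rails: low stops and high ends
sc=128/400
for nm,a,b_ in(("L stop",(465,388),(503,266)),("R stop",(478,505),(683,277)),("L hi",(631,331),(522,97)),("R hi",(663,447),(704,107))):
    print(nm,tri((255+(a[0]-400)*sc,265+(a[1]-300)*sc),(370+(b_[0]-400)*.24,160+b_[1]*.24)))
print("box",tri((165,262),(366,306)), onz("top",280,362,.2),onz("top",342,292,.1))
# platter: bright ring
m=win((V>150)&(S<50),185,195,255,265);r,P=rect(m,"top",.05);print("platter",cv2.minEnclosingCircle((P*1000).astype(np.float32)))
E
```

```text
phone (array([591.2, 300.8]), np.float64(-89.18), array([ 69.7, 154.2]))
handle (array([538.8,  28. ]), np.float64(-10.44), array([ 17.8, 122.5]))
handle tri (array([0.53939907, 0.0276885 , 0.07106382]), np.float64(0.0011761705581810795))
stand (array([547.9,  27.7]), np.float64(-7.07), array([ 79.9, 167.5]))
rail (array([ 656.1, -199.3]), np.float64(-9.35), array([  5. , 100.2])) [394 185   6  35  63] 396.6031746031746 201.96825396825398
rail (array([ 649. , -318.7]), np.float64(-12.02), array([  5.2, 101.8])) [436 188   8  35  65] 439.5846153846154 204.41538461538462
LT [ 0.7043 -0.2019  0.171 ]
LB [ 0.6025 -0.1986  0.119 ]
RT [ 0.6974 -0.3214  0.171 ]
RB [ 0.5955 -0.3212  0.119 ]
stop [ 0.5947 -0.197   0.125 ]
stop [ 0.5883 -0.3184  0.125 ]
L stop (array([ 0.59800267, -0.19715573,  0.12533771]), np.float64(0.00285772753871174))
R stop (array([ 0.58987847, -0.31717654,  0.12866452]), np.float64(0.002491736328816701))
L hi (array([ 0.70635243, -0.20312641,  0.16671915]), np.float64(0.0025117645371127303))
R hi (array([ 0.69881267, -0.32284258,  0.16671229]), np.float64(0.001295455157841629))
box (array([ 0.3725085 , -0.10572801,  0.15860941]), np.float64(0.0007077495432336408)) [0.2357593  0.12547184 0.2       ] [ 0.40635146 -0.0490131   0.1       ]
platter ((549.777099609375, 305.83599853515625), 73.8465805053711)
```

```bash
cat >> h.py <<'E'
def RL(yaw,pitch): return Ro.from_euler("ZY",[yaw,-pitch],degrees=True)   # lifter frame: yaw, pitch up
F=Ro.from_euler("y",180,degrees=True)
def tool(o,yaw,pitch,off=(-.095,0,.0113)):
    r=RL(yaw,pitch); return np.array(o)+r.apply(off), r*F
def go(p,r):
    s=env.sense(); r0=Ro.from_quat(s["eef_rot"]); d=np.array(p)-s["tool_pos"]
    print("turn",np.degrees((r0.inv()*r).as_rotvec()/6).round(2),"shift after turn",(r.apply(d,inverse=True)/.04).round(2),"before",(r0.apply(d,inverse=True)/.04).round(2),"world mm",(d*1000).round(1))
def st():
    s=env.sense(); r=Ro.from_quat(s["eef_rot"])*F; y,p,_=r.as_euler("ZYX",degrees=True)
    print("t%.2f"%s["t"],"tcp",(s["tool_pos"]*1000).round(1),"yaw/pitch/roll",round(y,2),round(-p,2),round(_,2),"F",s["force"].round(2),"M",s["wrist_torque"].round(2),"grip",round(s["grip_width"],3),round(s["grasp_force"],1),"q",s["joint_positions"].round(2))
E
cat > g.py <<'E'
from h import *
r=RL(-8.4,30); G=np.array([.5465,.0269,.0695])
def grasp(back): return G+r.apply((0,0,back-.0187)), r*F
E
python3 -c "
from g import *
st(); go(*grasp(.1)); print(grasp(.1)[0])"
```

```text
t0.15 tcp [264.1 565.7 230.3] yaw/pitch/roll -25.02 -0.01 -0.11 F [-0.2  -0.22  0.37] M [ 0.05 -0.01  0.01] grip 1.002 0.0 q [ 1.06  0.31  1.63 -0.    1.2  -0.07]
turn [-0.74 -4.97 -2.7 ] shift after turn [ -5.74 -12.29   5.92] before [-11.12  -9.51   2.28] world mm [ 242.2 -532.9  -90.4]
[0.50628608 0.03283828 0.13990787]
```

Call:
play_rows(
  moves=[
    [[-0.12,-0.83,-0.45],[-0.5,-1,0],-1],
    [[-0.12,-0.83,-0.45],[-0.5,-1,0],-1],
    [[-0.12,-0.83,-0.45],[-0.5,-1,0],-1],
    [[-0.12,-0.83,-0.45],[-0.5,-1,0],-1],
    [[-0.12,-0.83,-0.45],[-0.5,-1,0],-1],
    [[-0.12,-0.83,-0.45],[-0.5,-1,0],-1],
    [[0,0,0],[-0.6,-1,0.5],-1],
    [[0,0,0],[-0.6,-1,0.5],-1],
    [[0,0,0],[-0.6,-1,0.5],-1],
    [[0,0,0],[-0.3,-1,0.5],-1],
    [[0,0,0],[0,0,0],-1],
  ],
)

```text
t: 1.52
tool_pos: [0.3871, 0.1237, 0.2258]
eef_rot: [0.075, 0.963, -0.021, 0.258]
force: [0.2, -0.2, 0.3]
grip_width: 0.999
grasp_force: 0.0
```

```bash
python3 -c "
from g import *
st(); go(*grasp(.1))"
```

```text
t1.52 tcp [387.1 123.7 225.8] yaw/pitch/roll -8.89 29.97 -0.12 F [ 0.22 -0.22  0.25] M [0.03 0.27 0.03] grip 0.999 0.0 q [ 0.41 -0.41  2.41 -0.42  0.73 -0.74]
turn [-0.06 -0.   -0.07] shift after turn [-1.77 -1.81  3.5 ] before [-1.78 -1.78  3.51] world mm [119.1 -90.9 -85.8]
```

Call:
play_rows(
  moves=[
    [[-0.06,0,-0.07],[-0.9,-0.6,0],-1],
    [[0,0,0],[-0.87,-0.6,0.5],-1],
    [[0,0,0],[0,-0.6,1],-1],
    [[0,0,0],[0,0,1],-1],
    [[0,0,0],[0,0,1],-1],
    [[0,0,0],[0,0,0],-1],
    [[0,0,0],[0,0,0],-1],
  ],
)

```text
t: 2.4
tool_pos: [0.5078, 0.0393, 0.1419]
eef_rot: [0.066, 0.963, -0.017, 0.259]
force: [-0.2, 0.2, 0.6]
grip_width: 1.003
grasp_force: 0.0
```

```bash
python3 - <<'E'
from g import *
st(); go(*grasp(.1)); go(*grasp(0))
t,s=env.get_image("top"),env.get_image("side")
cr=lambda im,x,y,w,h:cv2.resize(im[y:y+h,x:x+w],(400,300),interpolation=cv2.INTER_CUBIC)
cv2.imwrite("pics/c2.png",np.hstack([cr(t,250,170,144,108),cr(s,180,180,160,120)])[:,:,::-1])
for b in(0,.1): print(proj("top",grasp(b)[0]),proj("side",grasp(b)[0]))
E
```

```text
t2.40 tcp [507.8  39.3 141.9] yaw/pitch/roll -7.86 30.1 0.1 F [-0.23  0.16  0.58] M [0.04 0.19 0.03] grip 1.003 0.0 q [ 0.05 -0.03  2.33 -0.28  0.33 -1.14]
turn [0.06 0.02 0.08] shift after turn [ 0.04 -0.16  0.04] before [ 0.04 -0.16  0.04] world mm [-1.5 -6.4 -2. ]
turn [0.06 0.02 0.08] shift after turn [ 0.04 -0.16  2.54] before [ 0.04 -0.18  2.54] world mm [ 48.  -13.7 -88.6]
[313.9489356  239.69444698] [246.25645174 264.69210593]
[313.5400896  256.29330146] [225.30608249 234.26493969]
```

View pics/c2.png

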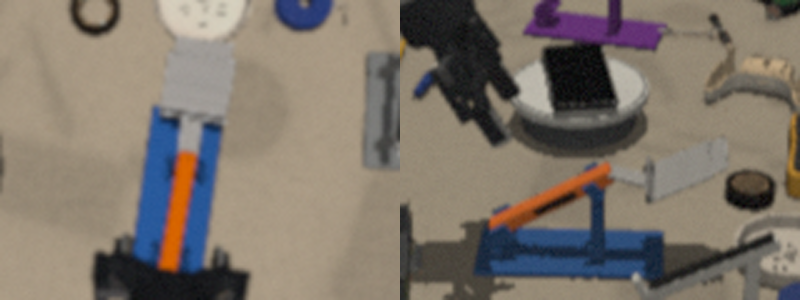

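The fingers straddle the orange handle in the top crop at (130–235, 245). In the side crop they are aimed along the slope at the free middle part near (555,205). I descend and grip.

Call:
play_rows(
  moves=[
    [[0.06,0.02,0.08],[0.04,-0.16,0.2],-1],
    [[0,0,0],[0,0,0.8],-1],
    [[0,0,0],[0,0,0.8],-1],
    [[0,0,0],[0,0,0.6],-1],
    [[0,0,0],[0,0,0.14],-1],
    [[0,0,0],[0,0,0],-1],
  ],
)

```text
t: 3.25
tool_pos: [0.5557, 0.0242, 0.0526]
eef_rot: [0.072, 0.963, -0.019, 0.258]
force: [0.8, -0.3, -0.6]
grip_width: 1.001
grasp_force: 0.0
```

```bash
python3 -c "
from g import *
st(); go(*grasp(0))"
```

```text
t3.25 tcp [555.7  24.2  52.6] yaw/pitch/roll -8.51 29.97 -0.01 F [ 0.78 -0.31 -0.59] M [ 0.01  0.26 -0.01] grip 1.001 0.0 q [ 0.01  0.27  2.26 -0.7   0.12 -0.74]
turn [-0.01 -0.   -0.02] shift after turn [-0.    0.03 -0.02] before [-0.    0.03 -0.02] world mm [0.  1.4 0.7]
```

Call:
play_rows(
  moves=[
    [[0,0,0],[0,0.03,0],0.3],
    [[0,0,0],[0,0,0],0.6],
    [[0,0,0],[0,0,0],1],
    [[0,0,0],[0,0,0],1],
    [[0,0,0],[0,0,0],1],
    [[0,0,0],[0,0,0],1],
  ],
)

```text
t: 4.0
tool_pos: [0.5558, 0.0257, 0.0531]
eef_rot: [0.072, 0.963, -0.019, 0.258]
force: [-4.0, -0.6, 5.1]
grip_width: 0.224
grasp_force: 58.5
```

```bash
python3 -c "
from g import *
st()"
```

```text
t4.00 tcp [555.8  25.7  53.1] yaw/pitch/roll -8.51 30.01 -0.0 F [-3.99 -0.59  5.14] M [ 0.06  0.29 -0.02] grip 0.224 58.5 q [ 0.01  0.27  2.26 -0.71  0.13 -0.73]
```

Gripped: 19 mm opening at 58 N. I lift square to the handle, then level out.

Call:
play_rows(
  moves=[
    [[0,0,0],[0,0,-0.2],1],
    [[0,0,0],[0,0,-0.6],1],
    [[0,0,0],[0,0,-0.9],1],
    [[0,0,0],[0,0,-0.9],1],
    [[0,0.5,0],[0,0,-0.9],1],
    [[0,0.9,0],[0,-0.4,-0.6],1],
    [[0,0.9,0],[0,0,-0.5],1],
    [[0,0.9,0],[0,0,-0.4],1],
    [[0,0.9,0.4],[0,0,0],1],
    [[0,0.9,1],[0,0,0],1],
    [[0,0,0],[0,0,0],1],
    [[0,0,0],[0,0,0],1],
  ],
)

```text
t: 5.5
tool_pos: [0.4608, 0.0236, 0.2284]
eef_rot: [0.146, 0.989, 0.005, -0.0]
force: [0.5, -0.1, -2.3]
grip_width: 0.222
grasp_force: 58.8
```

```bash
python3 - <<'E'
from h import *
st()
s=env.get_image("side"); np.save("pics/s3.npy",s)
s_=env.sense(); r=Ro.from_quat(s_["eef_rot"])*F
o=s_["tool_pos"]-r.apply((-.095,0,.0113))
for p in((0,0,0),(.08,0,0),(-.17,0,.03)): print(p,proj("side",o+r.apply(p)).round(1))
u,v=proj("side",o+r.apply((-.03,0,0))).astype(int)
cv2.imwrite("pics/c3.png",cv2.resize(s[v-60:v+60,u-80:u+80],(800,600),interpolation=cv2.INTER_CUBIC)[:,:,::-1]); print(u,v)
E
```

```text
t5.50 tcp [460.8  23.6 228.4] yaw/pitch/roll -16.79 -0.14 0.59 F [ 0.52 -0.11 -2.35] M [ 0.01  0.07 -0.06] grip 0.222 58.8 q [-0.05 -0.01  2.01  0.01  1.15 -1.33]
(0, 0, 0) [244.8 212.1]
(0.08, 0, 0) [279.1 215.2]
(-0.17, 0, 0.03) [172.9 194. ]
232 210
```

View pics/c3.png

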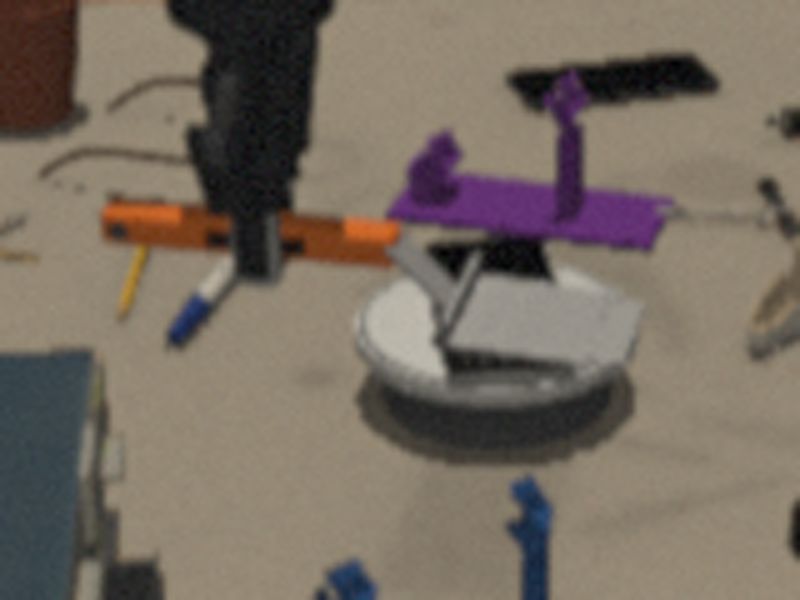

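The side crop shows the lifter held on the black grip marks at (253,240). The blade, about (445–640, 275–370), is close to the handle line and perhaps slightly nose-down. Next I feel it on the bare table between the stand and the turntable.

```bash
python3 -c "
from h import *
r=RL(0,-6)*F; go([.46,.135,.06],r)"
```

```text
turn [ 0.25  0.98 -2.79] shift after turn [-0.42  2.78  4.19] before [0.81 2.62 4.24] world mm [  -0.7  111.3 -168.5]
```

Call:
play_rows(
  moves=[
    [[0.08,0.33,-0.93],[0,0.93,0],1],
    [[0.08,0.33,-0.93],[0,0.93,0],1],
    [[0.09,0.32,-0.93],[0,0.93,0],1],
    [[0,0,0],[-0.1,0,0.9],1],
    [[0,0,0],[-0.1,0,0.9],1],
    [[0,0,0],[-0.1,0,0.9],1],
    [[0,0,0],[-0.1,0,0.9],1],
    [[0,0,0],[0,0,0.5],1],
    [[0,0,0],[0,0,0],1],
    [[0,0,0],[0,0,0],1],
  ],
)

```text
t: 6.8
tool_pos: [0.4832, 0.1328, 0.066]
eef_rot: [0.0, 0.999, 0.0, -0.051]
force: [0.2, 0.0, -1.1]
grip_width: 0.219
grasp_force: 59.1
```

```bash
python3 -c "
from h import *
st();r=RL(0,-6)*F; go([.46,.135,.045],r)"
```

```text
t6.80 tcp [483.2 132.8  66. ] yaw/pitch/roll -0.05 -5.81 0.01 F [ 0.24  0.03 -1.08] M [ 0.02  0.   -0.02] grip 0.219 59.1 q [ 0.17  0.36  1.96  0.02  0.92 -1.41]
turn [ 0.    0.03 -0.01] shift after turn [0.52 0.05 0.58] before [0.52 0.05 0.58] world mm [-23.2   2.2 -21. ]
```

Call:
play_rows(
  moves=[
    [[0,0.03,0],[0.5,0.05,0.4],1],
    [[0,0,0],[0,0,0.18],1],
    [[0,0,0],[0,0,0.04],1],
    [[0,0,0],[0,0,0.04],1],
    [[0,0,0],[0,0,0.04],1],
    [[0,0,0],[0,0,0.03],1],
    [[0,0,0],[0,0,0],1],
  ],
)

```text
t: 7.68
tool_pos: [0.4596, 0.1346, 0.038]
eef_rot: [0.001, 0.999, -0.0, -0.053]
force: [0.2, 0.6, -1.6]
grip_width: 0.22
grasp_force: 59.2
```

```bash
python3 -c "
from h import *
st()"
```

```text
t7.67 tcp [459.6 134.6  38. ] yaw/pitch/roll -0.08 -6.11 -0.01 F [ 0.24  0.61 -1.62] M [-0.01 -0.02 -0.02] grip 0.22 59.2 q [ 0.18  0.37  2.01  0.03  0.86 -1.41]
```

Call:
play_rows(
  moves=[
    [[0,0,0],[0,0,0.025],1],
    [[0,0,0],[0,0,0.025],1],
    [[0,0,0],[0,0,0.025],1],
    [[0,0,0],[0,0,0.025],1],
    [[0,0,0],[0,0,0],1],
  ],
)

```text
t: 8.3
tool_pos: [0.4592, 0.1346, 0.034]
eef_rot: [0.001, 0.999, -0.0, -0.053]
force: [1.1, -0.4, -1.1]
grip_width: 0.218
grasp_force: 59.2
```

```bash
python3 -c "
from h import *
st()"
```

```text
t8.30 tcp [459.2 134.6  34. ] yaw/pitch/roll -0.08 -6.11 -0.01 F [ 1.14 -0.36 -1.05] M [-0.01 -0.08  0.  ] grip 0.218 59.2 q [ 0.18  0.38  2.02  0.03  0.85 -1.41]
```

Call:
play_rows(
  moves=[
    [[0,0,0],[0,0,0.025],1],
    [[0,0,0],[0,0,0.025],1],
    [[0,0,0],[0,0,0.025],1],
    [[0,0,0],[0,0,0],1],
  ],
)

```text
t: 8.8
tool_pos: [0.4586, 0.1347, 0.0313]
eef_rot: [0.001, 0.999, -0.0, -0.053]
force: [-3.9, 0.6, 3.9]
grip_width: 0.224
grasp_force: 59.8
```

```bash
python3 -c "
from h import *
st()"
```

```text
t8.80 tcp [458.6 134.7  31.3] yaw/pitch/roll -0.08 -6.13 -0.01 F [-3.95  0.57  3.94] M [ 0.03 -0.1  -0.06] grip 0.224 59.8 q [ 0.18  0.39  2.02  0.03  0.84 -1.41]
```

Call:
play_rows(
  moves=[
    [[0,0,0],[0,0,-0.1],1],
    [[0,-0.69,0],[0,0,0],1],
    [[0,0,0],[0,0,0.25],1],
    [[0,0,0],[0,0,0.1],1],
    [[0,0,0],[0,0,0],1],
    [[0,0,0],[0,0,0],1],
  ],
)

```text
t: 9.55
tool_pos: [0.4593, 0.1346, 0.021]
eef_rot: [0.001, 1.0, -0.0, -0.017]
force: [-0.8, -0.1, -0.6]
grip_width: 0.223
grasp_force: 59.4
```

```bash
python3 -c "
from h import *
st()"
```

```text
t9.55 tcp [459.3 134.6  21. ] yaw/pitch/roll -0.09 -1.96 -0.01 F [-0.84 -0.1  -0.55] M [-0.01 -0.02 -0.09] grip 0.223 59.4 q [ 0.19  0.37  2.07  0.01  0.74 -1.39]
```

Call:
play_rows(
  moves=[
    [[0,0,0],[0,0,0.02],1],
    [[0,0,0],[0,0,0.02],1],
    [[0,0,0],[0,0,0.02],1],
    [[0,0,0],[0,0,0],1],
  ],
)

```text
t: 10.05
tool_pos: [0.459, 0.1347, 0.0189]
eef_rot: [0.001, 1.0, -0.0, -0.017]
force: [-1.6, -0.4, 2.4]
grip_width: 0.222
grasp_force: 59.7
```

```bash
python3 -c "
from h import *
st()"
```

```text
t10.05 tcp [459.  134.7  18.9] yaw/pitch/roll -0.08 -1.93 -0.0 F [-1.63 -0.35  2.43] M [-0.06 -0.26 -0.01] grip 0.222 59.7 q [ 0.19  0.37  2.07  0.01  0.73 -1.39]
```

Call:
play_rows(
  moves=[
    [[0,0,0],[0,0,-0.1],1],
    [[0,-0.83,0],[0,0,0],1],
    [[0,0,0],[0,0,0.25],1],
    [[0,0,0],[0,0,0.05],1],
    [[0,0,0],[0,0,0.025],1],
    [[0,0,0],[0,0,0],1],
  ],
)

```text
t: 10.8
tool_pos: [0.46, 0.1346, 0.0096]
eef_rot: [0.001, 1.0, -0.0, 0.026]
force: [-0.7, 0.6, -1.8]
grip_width: 0.221
grasp_force: 59.2
```

```bash
python3 -c "
from h import *
st()"
```

```text
t10.80 tcp [460.  134.6   9.6] yaw/pitch/roll -0.09 3.0 -0.01 F [-0.7   0.61 -1.76] M [-0.02  0.11 -0.02] grip 0.221 59.2 q [ 0.2   0.36  2.13 -0.02  0.61 -1.35]
```

Call:
play_rows(
  moves=[
    [[0,0,0],[0,0,0.02],1],
    [[0,0,0],[0,0,0.02],1],
    [[0,0,0],[0,0,0.02],1],
    [[0,0,0],[0,0,0],1],
  ],
)

```text
t: 11.3
tool_pos: [0.4596, 0.1346, 0.0073]
eef_rot: [0.001, 1.0, -0.0, 0.026]
force: [-0.0, -0.0, -1.5]
grip_width: 0.22
grasp_force: 59.2
```

```bash
python3 -c "
from h import *
st()"
```

```text
t11.30 tcp [459.6 134.6   7.3] yaw/pitch/roll -0.08 3.01 -0.01 F [-0.01 -0.01 -1.45] M [0.02 0.09 0.  ] grip 0.22 59.2 q [ 0.2   0.36  2.13 -0.02  0.6  -1.35]
```

Call:
play_rows(
  moves=[
    [[0,0,0],[0,0,0.02],1],
    [[0,0,0],[0,0,0.02],1],
    [[0,0,0],[0,0,0],1],
  ],
)

```text
t: 11.68
tool_pos: [0.4595, 0.1347, 0.006]
eef_rot: [0.001, 1.0, -0.0, 0.026]
force: [-4.3, 0.4, 4.6]
grip_width: 0.223
grasp_force: 60.0
```

```bash
python3 -c "
from h import *
st()"
```

```text
t11.68 tcp [459.5 134.7   6. ] yaw/pitch/roll -0.08 2.99 -0.01 F [-4.32  0.39  4.56] M [-0.03  0.11 -0.05] grip 0.223 60.0 q [ 0.2   0.37  2.13 -0.02  0.6  -1.35]
```

Results of feeling the blade:

| Contact | Handle pitch | TCP height |
|---|---|---|
| Tip | −6.1° | 31.5 mm |
| Tip | −1.95° | 19.05 mm |
| Heel | +3° | 6.1 mm |

The blade is level at a handle pitch of about +1.4°, and its underside is then 8.8 mm below the TCP.

```bash
cat >> h.py <<'E'
OFF=(-.095,0,.0111)  # TCP from heel underside, lifter frame
def blade(o,yaw,bp):  # heel-underside point o, blade pitch bp
    return tool(o,yaw,bp+1.4,OFF)
E
python3 -c "
from h import *
st()
d=RL(1,0).apply((1,0,0))
ph=np.array([.5912,.3010,.053])
for b,z in((.13,.1),(.13,0),(0.043,0)):
  o=ph-d*(b)+[0,0,z]; p,r=blade(o,1,0); print(p); go(p,r)"
```

```text
t11.68 tcp [459.5 134.7   6. ] yaw/pitch/roll -0.08 2.99 -0.01 F [-4.32  0.39  4.56] M [-0.03  0.11 -0.05] grip 0.223 60.0 q [ 0.2   0.37  2.13 -0.02  0.6  -1.35]
[0.36599147 0.29706897 0.16177563]
turn [-0.01  0.26 -0.18] shift after turn [ 2.17  4.1  -3.95] before [ 2.14  4.06 -4.01] world mm [-93.5 162.4 155.8]
[0.36599147 0.29706897 0.06177563]
turn [-0.01  0.26 -0.18] shift after turn [ 2.23  4.1  -1.45] before [ 2.27  4.06 -1.52] world mm [-93.5 162.4  55.8]
[0.45297822 0.29858733 0.06177563]
turn [-0.01  0.26 -0.18] shift after turn [ 0.06  4.1  -1.4 ] before [ 0.1  4.1 -1.4] world mm [ -6.5 163.9  55.8]
```

Call:
play_rows(
  moves=[
    [[0,0.2,0],[0,0,-0.8],1],
    [[0,0,0],[0,0,-1],1],
    [[0,0,0],[0,0,-1],1],
    [[0,0,0],[0,0,-0.8],1],
    [[0,0,0],[0,0,0],1],
  ],
)

```text
t: 12.3
tool_pos: [0.4572, 0.1352, 0.1523]
eef_rot: [0.001, 1.0, 0.001, 0.019]
force: [0.8, -0.1, -2.4]
grip_width: 0.221
grasp_force: 59.2
```

Call:
play_rows(
  moves=[
    [[0,0.06,-0.18],[0.8,0.7,0],1],
    [[0,0,0],[0.8,0.9,0],1],
    [[0,0,0],[0.6,0.9,0],1],
    [[0,0,0],[0,0.9,0],1],
    [[0,0,0],[0,0.7,0],1],
    [[0,0,0],[0,0,0],1],
    [[0,0,0],[0,0,0],1],
  ],
)

```text
t: 13.18
tool_pos: [0.3631, 0.2965, 0.1454]
eef_rot: [-0.009, 1.0, -0.001, 0.011]
force: [-0.2, 1.0, -1.7]
grip_width: 0.223
grasp_force: 59.4
```

```bash
cat > p.py <<'E'
from h import *
st()
d=RL(1,0).apply((1,0,0))
ph=np.array([.5912,.3010,.053])
for b in(.13,.085,.043):
  p,r=blade(ph-d*b,1,0); print(p,end=" ");go(p,r)
E
python3 - <<'E'
from p import *
t=env.get_image("top")
H,S,V=cv2.split(cv2.cvtColor(t,cv2.COLOR_RGB2HSV))
m=np.zeros(V.shape,np.uint8);m[205:250,185:250]=(V[205:250,185:250]<70)
r,P=rect(m,"top",.068);print(r)
E
```

```text
t13.18 tcp [363.1 296.5 145.4] yaw/pitch/roll 1.02 1.3 -0.17 F [-0.16  0.97 -1.75] M [-0.01  0.06 -0.01] grip 0.223 59.4 q [ 0.6   0.11  2.07 -0.02  0.95 -0.98]
[0.36599147 0.29706897 0.06177563] turn [-0.03 -0.02  0.  ] shift after turn [-0.02  0.01  2.09] before [-0.02  0.02  2.09] world mm [  2.9   0.5 -83.7]
[0.41098461 0.29785433 0.06177563] turn [-0.03 -0.02  0.  ] shift after turn [-1.15  0.01  2.12] before [-1.15  0.02  2.12] world mm [ 47.8   1.3 -83.7]
[0.45297822 0.29858733 0.06177563] turn [-0.03 -0.02  0.  ] shift after turn [-2.19  0.01  2.15] before [-2.2   0.02  2.14] world mm [ 89.8   2.  -83.7]
((591.3759765625, 299.9947509765625), (70.00336456298828, 154.74725341796875), 1.5153664350509644)
```

Call:
play_rows(
  moves=[
    [[-0.03,-0.02,0],[-0.02,0.01,0.6],1],
    [[0,0,0],[0,0,0.7],1],
    [[0,0,0],[0,0,0.6],1],
    [[0,0,0],[0,0,0.19],1],
    [[0,0,0],[0,0,0],1],
    [[0,0,0],[0,0,0],1],
  ],
)

```text
t: 13.98
tool_pos: [0.3682, 0.2986, 0.0645]
eef_rot: [-0.009, 1.0, 0.002, 0.015]
force: [0.0, -0.1, -1.4]
grip_width: 0.224
grasp_force: 59.4
```

```bash
python3 - <<'E'
from p import *
s=env.get_image("side")
cv2.imwrite("pics/c4.png",cv2.resize(s[160:256,180:308],(800,600),interpolation=cv2.INTER_CUBIC)[:,:,::-1])
E
```

```text
t13.97 tcp [368.2 298.6  64.5] yaw/pitch/roll 0.98 1.67 0.2 F [ 0.04 -0.13 -1.39] M [0.06 0.09 0.02] grip 0.224 59.4 q [ 0.6   0.25  2.11 -0.02  0.75 -0.98]
[0.36599147 0.29706897 0.06177563] turn [ 0.03  0.05 -0.  ] shift after turn [ 0.06 -0.04  0.07] before [ 0.06 -0.04  0.07] world mm [-2.2 -1.5 -2.7]
[0.41098461 0.29785433 0.06177563] turn [ 0.03  0.05 -0.  ] shift after turn [-1.07 -0.04  0.09] before [-1.07 -0.04  0.1 ] world mm [42.8 -0.8 -2.7]
[0.45297822 0.29858733 0.06177563] turn [ 0.03  0.05 -0.  ] shift after turn [-2.12 -0.04  0.12] before [-2.12 -0.04  0.13] world mm [84.8 -0.  -2.7]
```

View pics/c4.png

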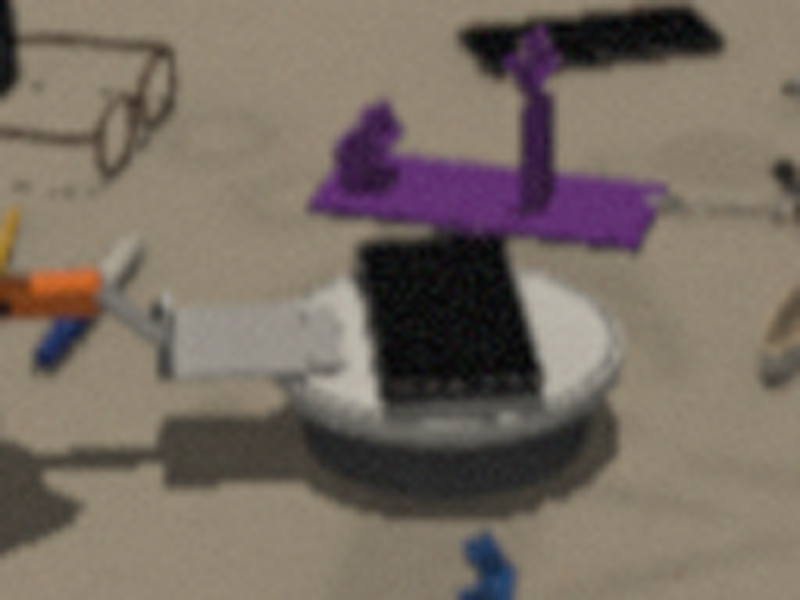

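The side crop shows the tip over the near platter edge at (340,335), just short of the phone edge at (370,320), and centred on the phone. I fine-adjust and then slide in.

Call:
play_rows(
  moves=[
    [[0.03,0.05,0],[0,-0.04,0.07],1],
    [[0,0,0],[0,0,0],1],
  ],
)

```text
t: 14.28
tool_pos: [0.368, 0.2969, 0.0611]
eef_rot: [-0.009, 1.0, 0.0, 0.012]
force: [-1.1, -0.2, -0.2]
grip_width: 0.22
grasp_force: 59.5
```

```bash
python3 p.py
```

```text
t14.28 tcp [368.  296.9  61.1] yaw/pitch/roll 1.01 1.34 -0.01 F [-1.1  -0.2  -0.19] M [-0.03 -0.11 -0.03] grip 0.22 59.5 q [ 0.6   0.26  2.11 -0.02  0.75 -0.98]
[0.36599147 0.29706897 0.06177563] turn [-0.   -0.01  0.  ] shift after turn [ 0.05  0.   -0.02] before [ 0.05  0.   -0.02] world mm [-2.   0.1  0.7]
[0.41098461 0.29785433 0.06177563] turn [-0.   -0.01  0.  ] shift after turn [-1.08  0.    0.01] before [-1.08  0.    0.01] world mm [43.   0.9  0.7]
[0.45297822 0.29858733 0.06177563] turn [-0.   -0.01  0.  ] shift after turn [-2.13  0.    0.04] before [-2.13  0.    0.03] world mm [85.   1.6  0.7]
```

Call:
play_rows(
  moves=[
    [[0,0,0],[-0.1,0,-0.02],1],
    [[0,0,0],[-0.3,0,0.007],1],
    [[0,0,0],[-0.4,0,0.01],1],
    [[0,0,0],[-0.28,0,0.007],1],
    [[0,0,0],[0,0,0],1],
  ],
)

```text
t: 14.9
tool_pos: [0.4121, 0.2975, 0.0616]
eef_rot: [-0.008, 1.0, -0.0, 0.012]
force: [-0.9, -1.1, -1.3]
grip_width: 0.224
grasp_force: 59.4
```

```bash
python3 p.py
```

```text
t14.90 tcp [412.1 297.5  61.6] yaw/pitch/roll 0.93 1.32 -0.01 F [-0.89 -1.11 -1.3 ] M [-0.05 -0.06 -0.01] grip 0.224 59.4 q [ 0.55  0.31  2.03 -0.02  0.78 -1.03]
[0.36599147 0.29706897 0.06177563] turn [-0.   -0.01 -0.01] shift after turn [ 1.15  0.01 -0.03] before [ 1.15  0.01 -0.03] world mm [-46.1  -0.5   0.2]
[0.41098461 0.29785433 0.06177563] turn [-0.   -0.01 -0.01] shift after turn [ 0.03  0.01 -0.01] before [ 0.03  0.01 -0.01] world mm [-1.1  0.3  0.2]
[0.45297822 0.29858733 0.06177563] turn [-0.   -0.01 -0.01] shift after turn [-1.02  0.01  0.02] before [-1.02  0.01  0.02] world mm [40.9  1.   0.2]
```

No resistance, so I continue.

Call:
play_rows(
  moves=[
    [[0,-0.01,0],[-0.3,0,0.006],1],
    [[0,0,0],[-0.4,0,0.01],1],
    [[0,0,0],[-0.25,0,0.006],1],
    [[0,0,0],[-0.07,0,0],1],
    [[0,0,0],[0,0,0],1],
  ],
)

```text
t: 15.52
tool_pos: [0.4516, 0.2981, 0.0615]
eef_rot: [-0.009, 1.0, -0.0, 0.012]
force: [-0.7, -0.5, -1.2]
grip_width: 0.222
grasp_force: 59.4
```

```bash
python3 - <<'E'
from p import *
t=env.get_image("top");s=env.get_image("side")
H,S,V=cv2.split(cv2.cvtColor(t,cv2.COLOR_RGB2HSV))
m=np.zeros(V.shape,np.uint8);m[205:250,185:250]=(V[205:250,185:250]<70)
r,P=rect(m,"top",.068);print(r)
cv2.imwrite("pics/c5.png",np.hstack([cv2.resize(t[190:280,160:280],(400,300),interpolation=cv2.INTER_CUBIC),cv2.resize(s[160:256,190:318],(400,300),interpolation=cv2.INTER_CUBIC)])[:,:,::-1])
E
```

```text
t15.53 tcp [451.6 298.1  61.5] yaw/pitch/roll 0.99 1.34 -0.04 F [-0.71 -0.51 -1.24] M [ 0.03 -0.02  0.08] grip 0.222 59.4 q [ 0.51  0.37  1.95 -0.02  0.8  -1.07]
[0.36599147 0.29706897 0.06177563] turn [-0.01 -0.01 -0.  ] shift after turn [ 2.14  0.01 -0.06] before [ 2.14  0.01 -0.06] world mm [-85.6  -1.    0.3]
[0.41098461 0.29785433 0.06177563] turn [-0.01 -0.01 -0.  ] shift after turn [ 1.02  0.01 -0.03] before [ 1.02  0.01 -0.03] world mm [-40.7  -0.3   0.3]
[0.45297822 0.29858733 0.06177563] turn [-0.01 -0.01 -0.  ] shift after turn [-0.03  0.01 -0.01] before [-0.03  0.01 -0.01] world mm [1.3 0.5 0.3]
((592.74072265625, 302.3609924316406), (70.229736328125, 155.38360595703125), 1.0500277280807495)
```

View pics/c5.png

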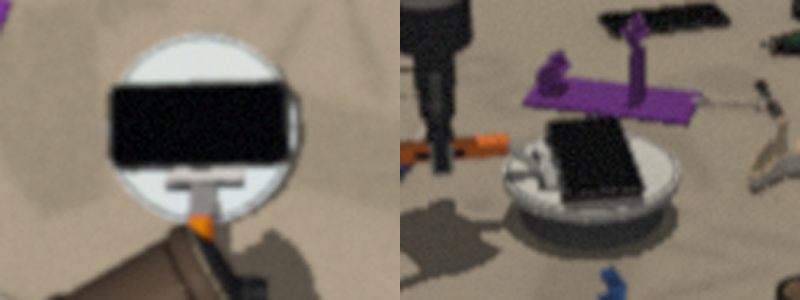

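```bash
python3 - <<'E'
from p import *
t=env.get_image("top")
for c in(214,228): print(t[234:252,c].mean(1).round(0))
for v in(240,241,244,245): print(v,onz("top",221,v,.068)[:2].round(4))
s_=env.sense(); r=Ro.from_quat(s_["eef_rot"])*F
o=s_["tool_pos"]-r.apply(OFF)
for p in((0,0,.0),(0,0,.014),(0.08,0,0)): print(o+r.apply(p),proj("top",o+r.apply(p)))
E
```

```text
t15.62 tcp [451.2 298.2  61.5] yaw/pitch/roll 1.02 1.33 -0.04 F [-0.03  0.62 -1.27] M [ 0.04 -0.    0.03] grip 0.227 59.5 q [ 0.51  0.37  1.95 -0.02  0.8  -1.07]
[0.36599147 0.29706897 0.06177563] turn [-0.01 -0.01  0.  ] shift after turn [ 2.13  0.01 -0.06] before [ 2.13  0.01 -0.06] world mm [-85.2  -1.1   0.2]
[0.41098461 0.29785433 0.06177563] turn [-0.01 -0.01  0.  ] shift after turn [ 1.    0.01 -0.03] before [ 1.    0.01 -0.03] world mm [-40.2  -0.3   0.2]
[0.45297822 0.29858733 0.06177563] turn [-0.01 -0.01  0.  ] shift after turn [-0.04  0.01 -0.  ] before [-0.04  0.01 -0.  ] world mm [1.8 0.4 0.2]
[  4.   7.   7.   9.  13.  41.  88. 149. 188. 177. 145. 110. 101. 164.
 213. 222. 222. 221.]
[  2.   2.  11.  18.  41.  91. 153. 192. 197. 180. 143. 113. 143. 195.
 219. 222. 221. 221.]
240 [0.5549 0.2977]
241 [0.5519 0.2977]
244 [0.5432 0.2976]
245 [0.5403 0.2975]
[0.54633488 0.29988738 0.0526744 ] [220.89147144 243.11828491]
[0.54600891 0.29989137 0.06667061] [220.27380265 243.05522673]
[0.6263005  0.30131305 0.05453642] [220.65108962 216.04338219]
```

Call:
play_rows(
  moves=[
    [[0,0,0],[-0.12,0.04,0.002],1],
    [[0,0,0],[-0.1,0.04,0.002],1],
    [[0,0,0],[0,0,-0.04],1],
    [[0,0,0],[0,0,-0.04],1],
    [[0,0,0],[0,0,-0.04],1],
    [[0,0,0],[0,0,-0.08],1],
    [[0,0,0],[0,0,-0.15],1],
    [[0,0,0],[0,0,-0.25],1],
    [[0,0,0],[0,0,-0.25],1],
    [[0,0,0],[0,0,0],1],
  ],
)

```text
t: 16.92
tool_pos: [0.4604, 0.3021, 0.0972]
eef_rot: [-0.009, 1.0, 0.001, 0.013]
force: [-0.2, 1.0, -2.6]
grip_width: 0.226
grasp_force: 59.2
```

```bash
python3 - <<'E'
from h import *
st()
t=env.get_image("top");s=env.get_image("side")
cv2.imwrite("pics/c6.png",np.hstack([cv2.resize(t[190:280,160:280],(400,300),interpolation=cv2.INTER_CUBIC),cv2.resize(s[150:246,190:318],(400,300),interpolation=cv2.INTER_CUBIC)])[:,:,::-1])
E
```

```text
t16.93 tcp [460.4 302.1  97.2] yaw/pitch/roll 1.0 1.49 0.05 F [-0.16  0.99 -2.61] M [0.07 0.31 0.04] grip 0.226 59.2 q [ 0.51  0.32  1.92 -0.02  0.87 -1.07]
```

View pics/c6.png

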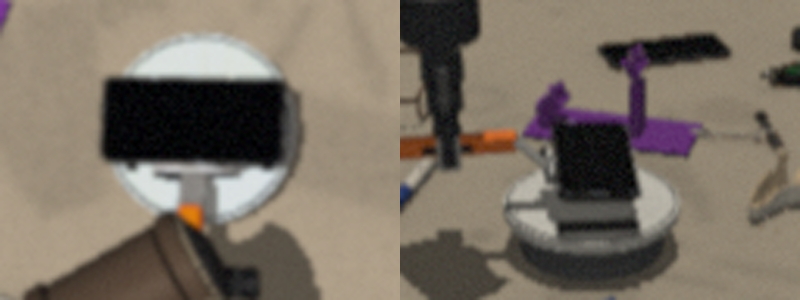

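The phone is lifted level: 197 against 195 laterally in the left crop, with the screen free and the upstand just off its edge. I raise it further, tip it slightly toward the upstand, and carry it over slowly.

```bash
cat > r.py <<'E'
from h import *
C0=np.array([.650,-.260,.145]); YR=-3.3; XP=.132-.095
def rack(h,xr=-.013,y=0,xp=None):
    P=C0+RL(YR,25).apply((xr,y,h)); 
    return blade(P-RL(YR,25).apply((xp if xp is not None else XP,0,.003)),YR,25)
E
python3 -c "
from r import *
st();print(rack(.035)[0]);go(*rack(.035))"
```

```text
t17.02 tcp [459.4 301.6  95.9] yaw/pitch/roll 1.0 1.36 -0.03 F [-0.42  0.52 -3.73] M [ 0.05  0.32 -0.03] grip 0.224 59.2 q [ 0.51  0.32  1.92 -0.02  0.87 -1.07]
[ 0.50137961 -0.2514306   0.12057299]
turn [ 0.17 -4.17  0.7 ] shift after turn [ -1.92 -13.74   0.27] before [ -0.82 -13.84  -0.59] world mm [  42.  -553.    24.6]
```

Call:
play_rows(
  moves=[
    [[0,0,0],[0,0,-0.2],1],
    [[0,-0.1,0],[0,0,-0.4],1],
    [[0,-0.2,0],[0,0,-0.5],1],
    [[0,-0.2,0],[0,0,-0.6],1],
    [[0,-0.2,0],[0,0,-0.6],1],
    [[0,-0.2,0],[0,0,-0.6],1],
    [[0,-0.2,0],[0,0,-0.5],1],
    [[0,-0.1,0],[0,0,-0.3],1],
    [[0,0,0],[0,-0.1,-0.1],1],
    [[0,0,0],[0,-0.2,0],1],
    [[0,0,0],[0,-0.3,0],1],
    [[0,0,0],[0,-0.4,0],1],
  ],
)

```text
t: 18.52
tool_pos: [0.4484, 0.2601, 0.2461]
eef_rot: [-0.009, 0.997, -0.0, 0.074]
force: [0.4, -0.4, -3.6]
grip_width: 0.228
grasp_force: 59.2
```

Call:
play_rows(
  moves=[
    [[0,0,0.05],[0,-0.5,0],1],
    [[0,0,0.05],[0,-0.6,0],1],
    [[0,0,0.05],[0,-0.7,0],1],
    [[0,0,0.05],[0,-0.7,0],1],
    [[0,0,0.05],[0,-0.7,0],1],
    [[0,0,0.05],[0,-0.7,0],1],
    [[0,0,0.05],[0,-0.7,0],1],
    [[0,0,0.05],[0,-0.7,0],1],
    [[0,0,0.05],[0,-0.7,0],1],
    [[0,0,0.05],[0,-0.7,0],1],
    [[0,0,0.05],[0,-0.7,0],1],
    [[0,0,0.05],[0,-0.7,0],1],
  ],
)

```text
t: 20.02
tool_pos: [0.4438, -0.0644, 0.2455]
eef_rot: [0.023, 0.997, 0.002, 0.074]
force: [0.8, 0.0, -3.4]
grip_width: 0.225
grasp_force: 59.2
```

```bash
python3 -c "
from r import *
st();go(*rack(.035))"
```

```text
t20.02 tcp [443.8 -64.4 245.5] yaw/pitch/roll -2.67 8.47 0.45 F [ 0.81  0.01 -3.45] M [-0.01  0.42 -0.04] grip 0.225 59.2 q [-0.27 -0.16  2.11  0.05  1.04 -1.82]
turn [ 0.11 -2.99  0.09] shift after turn [-0.14 -4.59  3.56] before [-1.18 -4.63  3.3 ] world mm [  57.5 -187.  -124.9]
```

Call:
play_rows(
  moves=[
    [[0.01,-0.33,0.01],[0,-0.7,0],1],
    [[0.01,-0.33,0.01],[0,-0.7,0],1],
    [[0.01,-0.33,0.01],[0,-0.7,0],1],
    [[0.01,-0.33,0.01],[0,-0.7,0],1],
    [[0.01,-0.33,0.01],[0,-0.6,0],1],
    [[0.01,-0.33,0.01],[0,-0.5,0],1],
    [[0.01,-0.33,0.01],[0,-0.4,0],1],
    [[0.01,-0.33,0.01],[0,-0.2,0],1],
    [[0.01,-0.33,0],[0,-0.1,0],1],
    [[0,0,0],[0,0,0],1],
    [[0,0,0],[0,0,0],1],
  ],
)

```text
t: 21.4
tool_pos: [0.4354, -0.2465, 0.2445]
eef_rot: [0.027, 0.973, -0.006, 0.227]
force: [1.1, 0.1, -3.0]
grip_width: 0.219
grasp_force: 59.2
```

```bash
python3 -c "
from r import *
st();go(*rack(.035))"
```

```text
t21.40 tcp [ 435.4 -246.5  244.5] yaw/pitch/roll -3.24 26.27 0.1 F [ 1.14  0.05 -3.  ] M [0.1  0.72 0.  ] grip 0.219 59.2 q [-0.8  -0.17  2.19  0.42  0.82 -2.55]
turn [ 0.02 -0.02  0.01] shift after turn [-0.1  -0.03  3.51] before [-0.11 -0.04  3.51] world mm [  66.    -4.9 -124. ]
```

Call:
play_rows(
  moves=[
    [[0.02,-0.02,0.01],[-0.05,-0.03,0.2],1],
    [[0,0,0],[-0.05,0,0.4],1],
    [[0,0,0],[0,0,0.5],1],
    [[0,0,0],[0,0,0.5],1],
    [[0,0,0],[0,0,0.5],1],
    [[0,0,0],[0,0,0.5],1],
    [[0,0,0],[0,0,0.3],1],
    [[0,0,0],[0,0,0.1],1],
    [[0,0,0],[0,0,0],1],
  ],
)

```text
t: 22.52
tool_pos: [0.493, -0.2506, 0.1389]
eef_rot: [0.028, 0.973, -0.006, 0.229]
force: [-0.2, -0.0, -2.2]
grip_width: 0.225
grasp_force: 59.2
```

```bash
python3 - <<'E'
from r import *
st();go(*rack(.035))
t=env.get_image("top");s=env.get_image("side");np.save("pics/t7.npy",t);np.save("pics/s7.npy",s)
cv2.imwrite("pics/c7.png",np.hstack([cv2.resize(t[160:250,360:480],(400,300),interpolation=cv2.INTER_CUBIC),cv2.resize(s[220:328,215:359],(400,300),interpolation=cv2.INTER_CUBIC)])[:,:,::-1])
P=rack(.035)
for c in((-.0385,-.08),(-.0385,.08),(.0385,.08),(.0385,-.08)):
    X=C0+RL(YR,25).apply((-.013+c[0],c[1],.035+.012+.009)); print(c,proj("top",X).round(1),proj("side",X).round(1))
E
```

```text
t22.52 tcp [ 493.  -250.6  138.9] yaw/pitch/roll -3.3 26.45 0.05 F [-0.17 -0.03 -2.22] M [0.07 0.69 0.04] grip 0.225 59.2 q [-0.71  0.1   2.18  0.54  0.55 -2.64]
turn [0.01 0.01 0.  ] shift after turn [ 0.02 -0.01  0.5 ] before [ 0.02 -0.01  0.5 ] world mm [  8.4  -0.8 -18.3]
(-0.0385, -0.08) [450.5 230.2] [273.1 318.4]
(-0.0385, 0.08) [391.3 227. ] [267.6 268.3]
(0.0385, 0.08) [394.9 199.9] [302. 254.]
(0.0385, -0.08) [455.2 203.2] [312.9 302.3]
```

View pics/c7.png

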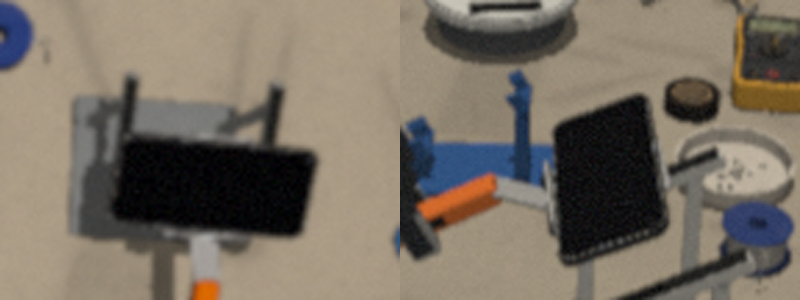

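The top crop shows the phone over both rails, centre about (213,185), with a slight yaw. The side crop shows it parallel to the rails and above them. I check it numerically in the rail plane.

```bash
cat >> r.py <<'E'
RR=RL(YR,25)
def onplane(n,u,v,h):
    o,d=ray(n,u,v); nz=RR.apply((0,0,1)); k=((C0+nz*h-o)@nz)/(d@nz); return RR.apply(o+k*d-C0,inverse=True)[:2]*1000
def inplane(n,im,box,h,thr=60):
    x0,y0,x1,y1=box; up=4
    V=cv2.resize(im[y0:y1,x0:x1].max(2),None,fx=up,fy=up,interpolation=cv2.INTER_CUBIC)
    cs=cv2.findContours((V<thr).astype(np.uint8),cv2.RETR_EXTERNAL,cv2.CHAIN_APPROX_NONE)[0]
    c=max(cs,key=cv2.contourArea)[:,0,:]
    P=np.array([onplane(n,x0+(a+.5)/up-.5,y0+(b+.5)/up-.5,h) for a,b in c],np.float32)
    return cv2.minAreaRect(P)
E
python3 - <<'E'
from r import *
t,s=np.load("pics/t7.npy"),np.load("pics/s7.npy")
t0,s0=np.load("pics/top0.npy"),np.load("pics/side0.npy")
h=.055+.009
for th in(60,80): print("phone top",inplane("top",t,(390,196,460,236),h,th))
print("phone side",inplane("side",s,(268,250,315,320),h,60))
for th in(50,70):
  print("railL",inplane("top",t0,(390,180,405,224),0,th)); print("railR",inplane("top",t0,(430,182,450,227),0,th))
  print("sL",inplane("side",s0,(275,272,332,296),0,th)); print("sR",inplane("side",s0,(278,308,345,335),0,th))
E
```

```text
phone top ((-1.7822532653808594, 4.183746337890625), (96.10164642333984, 161.0178985595703), 0.6235896944999695)
phone top ((-8.990089416503906, 7.990638732910156), (105.77200317382812, 172.59213256835938), 3.291515588760376)
phone side ((-10.271585464477539, -7.2270660400390625), (162.6486053466797, 74.86785125732422), 88.24102020263672)
railL ((2.3123931884765625, 61.30246353149414), (103.94674682617188, 7.583130359649658), 0.12487222254276276)
railR ((0.764251708984375, -57.929962158203125), (7.443262577056885, 104.92243194580078), 89.3040771484375)
sL ((2.972270965576172, 60.645145416259766), (14.310449600219727, 109.01638793945312), 88.6639633178711)
sR ((2.6788330078125, -58.40634536743164), (108.01485443115234, 22.70760154724121), 5.4063544273376465)
railL ((2.6963233947753906, 69.95694732666016), (27.230388641357422, 107.47322845458984), 89.34835815429688)
railR ((0.3159828186035156, -53.827659606933594), (17.862518310546875, 109.95916748046875), 89.38954162597656)
sL ((-10.559223175048828, 66.78195190429688), (63.29817199707031, 129.56427001953125), 58.5250129699707)
sR ((3.5363197326660156, -57.31922149658203), (111.75343322753906, 25.32162094116211), 3.9265527725219727)
```

```bash
python3 - <<'E'
from r import *
t=np.load("pics/t7.npy")
for q in((396.9,201.1),(454.5,205.6),(450,230.8),(393.6,224.8)): print(onplane("top",*q,.064).round(1))
for th in(25,35,45): print("phone top",inplane("top",t,(390,199,460,236),.064,th))
s=np.load("pics/s7.npy")
for th in(35,45,75): print("side",inplane("side",s,(268,250,315,320),.064,th))
E
```

```text
[24.9 76.3]
[ 21.2 -76.2]
[-50.2 -76. ]
[-42.   76.6]
phone top ((-11.703767776489258, 1.8837203979492188), (151.24932861328125, 69.29750061035156), 87.60477447509766)
phone top ((-11.966930389404297, 2.2494964599609375), (153.02651977539062, 71.3228988647461), 87.58061981201172)
phone top ((-11.760019302368164, 2.7115325927734375), (154.8685302734375, 73.05003356933594), 88.09490203857422)
side ((-10.427812576293945, -7.440391540527344), (159.4916229248047, 71.02378845214844), 88.19617462158203)
side ((-10.202133178710938, -7.431129455566406), (161.19557189941406, 72.70570373535156), 88.56670379638672)
side ((-10.170581817626953, -7.1510772705078125), (164.5507049560547, 76.13264465332031), 88.17745208740234)
```

Call:
play_rows(
  moves=[
    [[0,-0.14,-0.13],[0.03,-0.04,0],1],
    [[0,-0.14,-0.14],[0.03,-0.05,0.1],1],
    [[0,0,0],[0,0,0.3],1],
    [[0,0,0],[0,0,0.2],1],
    [[0,0,0],[0,0,0.1],1],
    [[0,0,0],[0,0,0],1],
  ],
)

```text
t: 23.38
tool_pos: [0.5037, -0.2546, 0.1128]
eef_rot: [0.014, 0.97, -0.01, 0.243]
force: [0.2, 0.8, -2.2]
grip_width: 0.225
grasp_force: 59.2
```

```bash
cat > m.py <<'E'
from r import *
def meas(h):
    s=env.get_image("side");t=env.get_image("top")
    for th in(35,45): print("side",inplane("side",s,(255,250,318,330),h,th),"top",inplane("top",t,(385,199,462,240),h,th))
    V=s.max(2); m=np.zeros_like(V);m[250:330,255:318]=V[250:330,255:318]<45
    n,l,stt,_=cv2.connectedComponentsWithStats(m);k=1+stt[1:,4].argmax()
    c=max(cv2.findContours((l==k).astype(np.uint8),0,1)[0],key=cv2.contourArea)
    q=cv2.approxPolyDP(c,6,True)[:,0];print("side corners",q.tolist())
E
python3 - <<'E'
from m import *
st();go(*rack(0)); meas(.036)
for c in((-.0385,-.08),(-.0385,.08),(.0385,.08),(.0385,-.08)):
    X=C0+RL(YR,25).apply((-.013+c[0],c[1],.036)); print(proj("side",X).round(1))
E
```

```text
t23.38 tcp [ 503.7 -254.6  112.8] yaw/pitch/roll -1.47 28.09 -0.76 F [ 0.16  0.82 -2.17] M [-0.    0.73  0.  ] grip 0.225 59.2 q [-0.71  0.17  2.18  0.67  0.48 -2.8 ]
turn [0.01 0.28 0.27] shift after turn [-0.01  0.08  0.67] before [0.01 0.07 0.67] world mm [ 12.4   2.3 -23.9]
side ((-13.050596237182617, -1.3039932250976562), (157.79013061523438, 70.8815689086914), 89.62640380859375) top ((-14.352886199951172, 2.1339950561523438), (69.83409118652344, 154.6607208251953), 0.05268758162856102)
side ((-13.077430725097656, -1.36328125), (72.83699035644531, 161.01214599609375), 0.37818700075149536) top ((-9.986440658569336, 2.68359375), (156.85646057128906, 80.39946746826172), 89.87931823730469)
side corners [[304, 264], [274, 277], [281, 324], [315, 310]]
[277.6 326.2]
[271.6 275.5]
[305.7 261.3]
[317.1 310.4]
```

Joint 6 is at −2.80, against a limit of −2.94. I check what the last 35 mm will do to it before lowering.

```bash
python3 - <<'E'
from h import *
def wr(R,j1,a):
    M=(Ro.from_euler("ZY",[j1,a]).inv()*R).as_euler("ZYZ"); return M
s=env.sense();q=s["joint_positions"];R=Ro.from_quat(s["eef_rot"])
b=wr(R,q[0],q[1]+q[2]); print("now",b.round(3),q.round(3))
for dy,dp in((0,0),(-1.6,0),(0,-1),(-1.6,-1),(-3,0)):
  for dj,da in((.027,.08),(0,.08)):
    R2=RL(-1.47+dy,28.1+dp)*F; m=wr(R2,q[0]+dj,q[1]+q[2]+da); print(dy,dp,dj,m.round(3),(m-b).round(3))
E
```

```text
now [ 0.668  0.481 -1.231] [-0.709  0.169  2.182  0.668  0.481 -2.801]
0 0 0.027 [ 0.776  0.423 -1.327] [ 0.108 -0.059 -0.097]
0 0 0 [ 0.783  0.435 -1.357] [ 0.115 -0.046 -0.127]
-1.6 0 0.027 [ 0.768  0.41  -1.295] [ 0.1   -0.071 -0.064]
-1.6 0 0 [ 0.776  0.422 -1.326] [ 0.108 -0.059 -0.096]
0 -1 0.027 [ 0.736  0.427 -1.29 ] [ 0.067 -0.054 -0.059]
0 -1 0 [ 0.743  0.439 -1.321] [ 0.075 -0.042 -0.09 ]
-1.6 -1 0.027 [ 0.726  0.415 -1.257] [ 0.058 -0.066 -0.026]
-1.6 -1 0 [ 0.735  0.427 -1.289] [ 0.067 -0.055 -0.058]
-3 0 0.027 [ 0.76   0.399 -1.266] [ 0.092 -0.082 -0.035]
-3 0 0 [ 0.769  0.411 -1.298] [ 0.101 -0.07  -0.067]
```

Call:
play_rows(
  moves=[
    [[0,0.06,0.04],[0,0.015,0.1],1],
    [[0,0.06,0.04],[0,0.015,0.15],1],
    [[0,0,0],[0,0,0.1],1],
    [[0,0,0],[0,0,0.05],1],
    [[0,0,0],[0,0,0.03],1],
    [[0,0,0],[0,0,0],1],
  ],
)

```text
t: 24.22
tool_pos: [0.5116, -0.2541, 0.098]
eef_rot: [0.018, 0.971, -0.009, 0.237]
force: [-0.2, -0.0, -3.2]
grip_width: 0.223
grasp_force: 59.2
```

```bash
python3 - <<'E'
from m import *
st();go(*rack(0)); meas(.016)
E
```

```text
t24.23 tcp [ 511.6 -254.1   98. ] yaw/pitch/roll -2.03 27.41 -0.54 F [-0.2  -0.03 -3.19] M [0.07 0.79 0.02] grip 0.223 59.2 q [-0.69  0.21  2.17  0.67  0.46 -2.79]
turn [0.01 0.17 0.19] shift after turn [0.   0.05 0.25] before [0.01 0.05 0.25] world mm [ 4.5  1.8 -9.1]
side ((-12.286371231079102, 3.2618331909179688), (153.4225616455078, 70.64574432373047), 89.11931610107422) top ((-13.778221130371094, 1.1062774658203125), (72.96251678466797, 154.91123962402344), 1.4565455913543701)
side ((-12.332178115844727, -1.3995513916015625), (165.29005432128906, 71.98210144042969), 89.28775787353516) top ((-13.849349975585938, 1.6605987548828125), (74.1287841796875, 156.7736053466797), 1.009097933769226)
side corners [[308, 271], [278, 284], [283, 328], [317, 321]]
```

Call:
play_rows(
  moves=[
    [[0,0,0],[0,0,0.05],1],
    [[0,0,0],[0,0,0.04],1],
    [[0,0,0],[0,0,0.04],1],
    [[0,0,0],[0,0,0],1],
  ],
)

```text
t: 24.82
tool_pos: [0.514, -0.2542, 0.0932]
eef_rot: [0.018, 0.971, -0.009, 0.237]
force: [0.8, 0.4, -2.9]
grip_width: 0.22
grasp_force: 59.2
```

```bash
python3 -c "
from r import *
st();go(*rack(0))"
```

```text
t24.82 tcp [ 514.  -254.2   93.2] yaw/pitch/roll -2.02 27.4 -0.53 F [ 0.8   0.45 -2.93] M [0.04 0.71 0.06] grip 0.22 59.2 q [-0.69  0.22  2.16  0.68  0.45 -2.8 ]
turn [0.01 0.17 0.19] shift after turn [0.   0.05 0.12] before [0.   0.05 0.12] world mm [ 2.1  1.9 -4.4]
```

Call:
play_rows(
  moves=[
    [[0,0,0],[0,0,0.04],1],
    [[0,0,0],[0,0,0.04],1],
    [[0,0,0],[0,0,0.04],1],
    [[0,0,0],[0,0,0],1],
  ],
)

```text
t: 25.32
tool_pos: [0.5163, -0.2544, 0.0891]
eef_rot: [0.018, 0.971, -0.009, 0.237]
force: [-0.3, 0.4, -2.6]
grip_width: 0.22
grasp_force: 59.4
```

```bash
python3 -c "
from r import *
st();go(*rack(0))"
```

```text
t25.32 tcp [ 516.3 -254.4   89.1] yaw/pitch/roll -2.03 27.41 -0.54 F [-0.29  0.4  -2.65] M [0.   0.63 0.  ] grip 0.22 59.4 q [-0.68  0.24  2.16  0.69  0.44 -2.81]
turn [0.01 0.17 0.19] shift after turn [0.01 0.05 0.  ] before [0.01 0.05 0.  ] world mm [-0.1  2.1 -0.3]
```

Call:
play_rows(
  moves=[
    [[0,0,0],[0,0,0.04],1],
    [[0,0,0],[0,0,0.04],1],
    [[0,0,0],[0,0,0],1],
  ],
)

```text
t: 25.7
tool_pos: [0.5178, -0.2545, 0.0863]
eef_rot: [0.018, 0.971, -0.009, 0.237]
force: [-1.2, 0.3, -2.6]
grip_width: 0.22
grasp_force: 59.5
```

```bash
python3 -c "
from r import *
st()"
```

```text
t25.70 tcp [ 517.8 -254.5   86.3] yaw/pitch/roll -2.04 27.42 -0.55 F [-1.19  0.29 -2.57] M [ 0.06  0.62 -0.03] grip 0.22 59.5 q [-0.68  0.24  2.16  0.7   0.43 -2.81]
```

Call:
play_rows(
  moves=[
    [[0,0,0],[0,0,0.04],1],
    [[0,0,0],[0,0,0.04],1],
    [[0,0,0],[0,0,0],1],
  ],
)

```text
t: 26.08
tool_pos: [0.5193, -0.2546, 0.0834]
eef_rot: [0.018, 0.971, -0.009, 0.237]
force: [-1.2, 0.1, -1.3]
grip_width: 0.221
grasp_force: 59.5
```

```bash
python3 - <<'E'
from m import *
st(); meas(.009)
E
```

```text
t26.07 tcp [ 519.3 -254.6   83.4] yaw/pitch/roll -2.02 27.41 -0.54 F [-1.19  0.09 -1.28] M [-0.02  0.64 -0.08] grip 0.221 59.5 q [-0.68  0.25  2.16  0.71  0.43 -2.82]
side ((-11.121824264526367, -2.5469436645507812), (157.390380859375, 70.63719177246094), 88.63363647460938) top ((-16.206512451171875, 2.0936050415039062), (69.59773254394531, 157.5007781982422), 3.300285816192627)
side ((-11.145147323608398, -2.74835205078125), (159.73953247070312, 72.23563385009766), 88.89366912841797) top ((-16.61896324157715, 2.7220001220703125), (70.3488998413086, 160.1698760986328), 3.300286054611206)
side corners [[310, 274], [281, 285], [285, 329], [317, 324]]
```

Call:
play_rows(
  moves=[
    [[0,0,0],[0,0,0.04],1],
    [[0,0,0],[0,0,0.04],1],
    [[0,0,0],[0,0,0.04],1],
    [[0,0,0],[0,0,0],1],
  ],
)

```text
t: 26.68
tool_pos: [0.5218, -0.2548, 0.0794]
eef_rot: [0.018, 0.971, -0.009, 0.237]
force: [0.4, 0.7, -1.4]
grip_width: 0.219
grasp_force: 59.4
```

```bash
python3 - <<'E'
from m import *
st(); meas(.009)
E
```

```text
t26.68 tcp [ 521.8 -254.8   79.4] yaw/pitch/roll -2.01 27.44 -0.56 F [ 0.41  0.68 -1.44] M [0.07 0.31 0.01] grip 0.219 59.4 q [-0.68  0.26  2.15  0.72  0.42 -2.83]
side ((-11.075935363769531, -2.4247512817382812), (156.88015747070312, 70.5069808959961), 88.68605041503906) top ((-16.18963050842285, 1.845428466796875), (69.59258270263672, 156.7066192626953), 3.3002846240997314)
side ((-11.194801330566406, -2.9455032348632812), (159.8285675048828, 71.72842407226562), 88.89913940429688) top ((-16.9785213470459, 2.47540283203125), (71.09523010253906, 159.42173767089844), 3.3002867698669434)
side corners [[310, 274], [280, 287], [285, 329], [317, 321]]
```

Resting: the phone's image no longer moves and the moment has dropped from 0.75 to 0.31. It sits about 6 mm from the stops, so I take it up slightly, shift it 4 mm down the slope and set it down again.

Call:
play_rows(
  moves=[
    [[0,0,0],[0,0,-0.1],1],
    [[0,0,0],[0,0,-0.12],1],
    [[0,0,0],[0,0,0],1],
    [[0,0,0],[0.05,0,0],1],
    [[0,0,0],[0.05,0,0],1],
    [[0,0,0],[0,0,0.04],1],
    [[0,0,0],[0,0,0.04],1],
    [[0,0,0],[0,0,0.04],1],
    [[0,0,0],[0,0,0.04],1],
    [[0,0,0],[0,0,0.06],1],
    [[0,0,0],[0,0,0.04],1],
    [[0,0,0],[0,0,0],1],
  ],
)

```text
t: 28.28
tool_pos: [0.5189, -0.2547, 0.076]
eef_rot: [0.018, 0.971, -0.009, 0.237]
force: [0.5, 0.9, -1.5]
grip_width: 0.23
grasp_force: 59.3
```

```bash
python3 - <<'E'
from m import *
st(); meas(.009)
E
```

```text
t28.27 tcp [ 518.9 -254.7   76. ] yaw/pitch/roll -2.02 27.43 -0.56 F [ 0.52  0.93 -1.48] M [0.04 0.39 0.04] grip 0.23 59.3 q [-0.68  0.27  2.16  0.73  0.42 -2.85]
side ((-16.628189086914062, -1.92315673828125), (156.30133056640625, 70.653076171875), 88.75409698486328) top ((-18.780963897705078, 1.3260574340820312), (74.82646942138672, 155.49075317382812), 3.300286054611206)
side ((-16.858915328979492, -2.9498672485351562), (160.114501953125, 72.13760375976562), 88.99736785888672) top ((-19.56299591064453, 1.8843154907226562), (76.32364654541016, 157.43792724609375), 3.3002851009368896)
side corners [[308, 275], [278, 287], [282, 329], [317, 323]]
```

Call:
play_rows(
  moves=[
    [[0,0.2,0],[0,0,0.02],1],
    [[0,0.4,0],[0,0,0],1],
    [[0,0.4,0],[0,0,0],1],
    [[0,0.4,0],[0,0,0],1],
    [[0,0,0],[0,0,0],1],
  ],
)

```text
t: 29.0
tool_pos: [0.5201, -0.255, 0.076]
eef_rot: [0.018, 0.986, -0.008, 0.166]
force: [-0.8, 0.6, -2.0]
grip_width: 0.225
grasp_force: 59.4
```

```bash
python3 - <<'E'
from m import *
st(); meas(.009)
E
```

```text
t29.00 tcp [ 520.1 -255.    76. ] yaw/pitch/roll -2.03 19.12 -0.58 F [-0.84  0.59 -2.03] M [0.01 0.24 0.03] grip 0.225 59.4 q [-0.63  0.29  2.07  0.36  0.52 -2.45]
side ((-16.82594108581543, -1.84173583984375), (155.9668426513672, 70.10055541992188), 88.71883392333984) top ((-16.347389221191406, 1.2732315063476562), (75.78958129882812, 153.0757293701172), 0.5262035727500916)
side ((-16.783693313598633, -2.8239669799804688), (159.899658203125, 71.85896301269531), 89.06295013427734) top ((-19.562576293945312, 1.8607254028320312), (76.32553100585938, 157.39077758789062), 3.3002846240997314)
side corners [[308, 275], [278, 287], [282, 329], [317, 323]]
```

The phone did not move and joint 6 is relaxed, so I draw the blade out.

Call:
play_rows(
  moves=[
    [[0,0,0],[0.2,0,0],1],
    [[0,0,0],[0.4,0,0],1],
    [[0,0,0],[0.5,0,0],1],
    [[0,0,0],[0.5,0,0],1],
    [[0,0.2,0],[0.5,0,0],1],
    [[0,0.3,0],[0.5,0,-0.2],1],
    [[0,0.3,0],[0.4,0,-0.3],1],
    [[0,0,0],[0,0,0],1],
  ],
)

```text
t: 30.1
tool_pos: [0.3988, -0.2502, 0.0567]
eef_rot: [0.02, 0.992, -0.007, 0.124]
force: [-0.3, 0.1, -1.7]
grip_width: 0.224
grasp_force: 59.4
```

```bash
python3 - <<'E'
from m import *
st(); meas(.009)
E
```

```text
t30.10 tcp [ 398.8 -250.2   56.7] yaw/pitch/roll -2.19 14.23 -0.53 F [-0.33  0.14 -1.69] M [-0.02  0.23  0.05] grip 0.224 59.4 q [-0.76  0.18  2.25  0.31  0.53 -2.54]
side ((-16.798328399658203, -2.18060302734375), (157.35092163085938, 70.24343872070312), 88.764404296875) top ((-18.782054901123047, 1.288848876953125), (74.83292388916016, 155.56494140625), 3.3002846240997314)
side ((-16.485137939453125, -2.93304443359375), (160.5686492919922, 72.11924743652344), 88.72563934326172) top ((-19.58221435546875, 2.193145751953125), (76.32647705078125, 158.2053985595703), 3.300286054611206)
side corners [[308, 275], [278, 287], [282, 329], [317, 323]]
```

Call:
play_rows(
  moves=[
    [[0,0,0],[0.4,0,-0.6],1],
    [[0,0,0],[0.2,0,-1],1],
    [[0,0,0],[0.1,0,-1],1],
    [[0,0,0],[0,0,-1],1],
    [[0,0,0],[0,0,-1],1],
    [[0,0,0],[0,0,-0.6],1],
    [[0,0,0],[0,0.5,0],1],
    [[0,0,0],[0,1,0],1],
    [[0,0,0],[0,1,0],1],
    [[0,0,0],[0,1,0],1],
    [[0,0,0],[0,1,0],1],
    [[0,0,0],[0,0.5,0],1],
  ],
)

```text
t: 31.7
tool_pos: [0.3292, -0.0434, 0.2493]
eef_rot: [0.018, 0.992, -0.006, 0.124]
force: [0.3, -0.2, -1.2]
grip_width: 0.218
grasp_force: 59.4
```

```bash
cat > g.py <<'E'
from h import *
r=RL(-8.51,30); T=np.array([.5558,.0257,.0531])
def grasp(back): return T+r.apply((0,0,back)), r*F
E
python3 -c "
from g import *
st();go(*grasp(.1))"
```

```text
t31.70 tcp [329.2 -43.4 249.3] yaw/pitch/roll -2.01 14.24 -0.44 F [ 0.26 -0.2  -1.18] M [ 0.01  0.23 -0.06] grip 0.218 59.4 q [-0.32 -0.54  2.37  0.07  1.07 -1.88]
turn [ 0.34 -2.62  1.02] shift after turn [-2.18  2.55  4.42] before [-3.55  2.09  3.71] world mm [ 177.2   76.5 -109.6]
```

Call:
play_rows(
  moves=[
    [[0.11,-0.87,0.34],[-0.7,0.8,0],1],
    [[0.11,-0.87,0.34],[-0.7,0.9,0],1],
    [[0.12,-0.88,0.34],[-0.7,0.8,0],1],
    [[0,0,0],[0,0,0.9],1],
    [[0,0,0],[0,0,0.9],1],
    [[0,0,0],[0,0,0.7],1],
    [[0,0,0],[0,0,0],1],
    [[0,0,0],[0,0,0],1],
  ],
)

```text
t: 32.7
tool_pos: [0.4652, 0.041, 0.1904]
eef_rot: [0.073, 0.963, -0.02, 0.258]
force: [-0.4, 0.4, -0.5]
grip_width: 0.226
grasp_force: 59.4
```

```bash
python3 -c "
from g import *
st();go(*grasp(.1))"
```

```text
t32.70 tcp [465.2  41.  190.4] yaw/pitch/roll -8.67 29.98 -0.06 F [-0.36  0.35 -0.45] M [ 0.03  0.42 -0.01] grip 0.226 59.4 q [ 0.07 -0.23  2.38 -0.24  0.49 -1.17]
turn [-0.02 -0.   -0.02] shift after turn [-0.27 -0.04  1.62] before [-0.27 -0.04  1.62] world mm [ 41.1  -7.9 -50.7]
```

Call:
play_rows(
  moves=[
    [[-0.02,0,-0.02],[-0.27,-0.04,0.6],1],
    [[0,0,0],[0,0,0.7],1],
    [[0,0,0],[0,0,0.3],1],
    [[0,0,0],[0,0,0],1],
    [[0,0,0],[0,0,0],1],
  ],
)

```text
t: 33.33
tool_pos: [0.506, 0.0331, 0.141]
eef_rot: [0.072, 0.963, -0.019, 0.259]
force: [0.1, -0.0, -1.4]
grip_width: 0.228
grasp_force: 59.4
```

```bash
python3 - <<'E'
from g import *
st();go(*grasp(.1));go(*grasp(0))
s0=np.load("pics/side0.npy");s1=env.get_image("side")
def ends(im,X0,ex):
    H,S,V=cv2.split(cv2.cvtColor(im,cv2.COLOR_RGB2HSV)); m=(H>3)&(H<20)&(S>150)&(V>90)
    c=proj("side",X0); m[:int(c[1])-40]=0;m[int(c[1])+40:]=0;m[:,:int(c[0])-60]=0;m[:,int(c[0])+60:]=0
    v,u=np.nonzero(m);P=np.c_[u,v].astype(float)
    vx,vy,x,y=cv2.fitLine(P.astype(np.float32),cv2.DIST_HUBER,0,.01,.01).ravel()
    a,b=proj("side",X0-ex*.07),proj("side",X0+ex*.07)
    t=(P-[x,y])@[vx,vy]; e=[np.array([x,y])+q*np.array([vx,vy]) for q in(t.min(),t.max())]
    print("obs ang",np.degrees(np.arctan2(vy,vx)),"pred",np.degrees(np.arctan2(*(b-a)[::-1])),"ends",np.round(e,1).tolist(),"pred",a.round(1),b.round(1))
ex=r.apply((1,0,0))
G=T+r.apply((0,0,.0187))+ex*(-.005)
ends(s0,G,ex); 
d=env.sense()["tool_pos"]-T
ends(s1,G+d,ex)
E
```

```text
t33.33 tcp [506.   33.1 141. ] yaw/pitch/roll -8.52 30.07 -0.01 F [ 0.06 -0.01 -1.36] M [ 0.06  0.43 -0.02] grip 0.228 59.4 q [ 0.04 -0.03  2.34 -0.29  0.33 -1.13]
turn [-0.    0.01 -0.  ] shift after turn [0.01 0.   0.03] before [0.01 0.   0.03] world mm [ 0.3  0.  -1.3]
turn [-0.    0.01 -0.  ] shift after turn [0.01 0.   2.53] before [0.01 0.   2.53] world mm [ 49.8  -7.4 -87.9]
obs ang -25.7715 pred -25.12511429036813 ends [[215.9, 269.9], [263.4, 246.9]] pred [217.  271.1] [265.1 248.5]
obs ang -26.125336 pred -26.171598543954328 ends [[192.1, 240.8], [242.9, 215.9]] pred [195.1 240.7] [244.3 216.5]
```

Call:
play_rows(
  moves=[
    [[0,-0.06,0],[-0.09,0,0.4],1],
    [[0,0,0],[0,0,0.8],1],
    [[0,0,0],[0,0,0.7],1],
    [[0,0,0],[0,0,0.35],1],
    [[0,0,0],[0,0,0.13],1],
    [[0,0,0],[0,0,0.05],1],
    [[0,0,0],[0,0,0],1],
  ],
)

```text
t: 34.25
tool_pos: [0.5577, 0.0253, 0.0585]
eef_rot: [0.072, 0.962, -0.02, 0.262]
force: [-0.9, -0.1, -2.2]
grip_width: 0.221
grasp_force: 59.4
```

```bash
python3 -c "
from g import *
st();go(*grasp(.0))"
```

```text
t34.25 tcp [557.7  25.3  58.5] yaw/pitch/roll -8.51 30.41 -0.02 F [-0.9  -0.09 -2.18] M [0.04 0.41 0.02] grip 0.221 59.4 q [ 0.01  0.25  2.26 -0.69  0.13 -0.74]
turn [-0.    0.07 -0.  ] shift after turn [0.11 0.   0.09] before [0.11 0.   0.09] world mm [-1.9  0.4 -5.4]
```

Call:
play_rows(
  moves=[
    [[0,0,0],[0,0,0.025],1],
    [[0,0,0],[0,0,0.025],1],
    [[0,0,0],[0,0,0.02],1],
    [[0,0,0],[0,0,0],1],
  ],
)

```text
t: 34.75
tool_pos: [0.5587, 0.025, 0.0554]
eef_rot: [0.072, 0.962, -0.02, 0.261]
force: [0.6, -0.0, -1.6]
grip_width: 0.22
grasp_force: 59.4
```

```bash
python3 -c "
from g import *
st();go(*grasp(.0))"
```

```text
t34.75 tcp [558.7  25.   55.4] yaw/pitch/roll -8.51 30.34 -0.04 F [ 0.61 -0.03 -1.59] M [ 0.04  0.4  -0.01] grip 0.22 59.4 q [ 0.01  0.26  2.26 -0.72  0.12 -0.72]
turn [-0.01  0.06  0.  ] shift after turn [0.09 0.01 0.01] before [0.09 0.01 0.01] world mm [-2.9  0.7 -2.3]
```

No contact yet. I go down 1 mm more, then slide back toward the end stop.

Call:
play_rows(
  moves=[
    [[0,0,0],[0,0,0.02],1],
    [[0,0,0],[0.03,0,0],1],
    [[0,0,0],[0.03,0,0],1],
    [[0,0,0],[0,0,0],1],
  ],
)

```text
t: 35.25
tool_pos: [0.5583, 0.0254, 0.0546]
eef_rot: [0.072, 0.962, -0.019, 0.262]
force: [-1.0, -0.5, 4.9]
grip_width: 0.225
grasp_force: 60.3
```

```bash
python3 -c "
from g import *
st();go(*grasp(.0))"
```

```text
t35.25 tcp [558.3  25.4  54.6] yaw/pitch/roll -8.53 30.48 0.02 F [-0.95 -0.51  4.88] M [-0.    0.22 -0.05] grip 0.225 60.3 q [ 0.01  0.27  2.26 -0.75  0.12 -0.68]
turn [ 0.    0.08 -0.  ] shift after turn [ 0.07 -0.    0.  ] before [ 0.07 -0.    0.  ] world mm [-2.5  0.3 -1.5]
```

It is seated: 6 N upward, and it resists the backward slide. I release and back off.

Call:
play_rows(
  moves=[
    [[0,0,0],[0,0,0],0.3],
    [[0,0,0],[0,0,0],0],
    [[0,0,0],[0,0,0],-0.5],
    [[0,0,0],[0,0,0],-1],
    [[0,0,0],[0,0,0],-1],
    [[0,0,0],[0,0,0],-1],
  ],
)

```text
t: 36.0
tool_pos: [0.557, 0.0252, 0.0535]
eef_rot: [0.072, 0.962, -0.02, 0.261]
force: [0.1, 0.2, 0.6]
grip_width: 0.998
grasp_force: 0.0
```

```bash
python3 - <<'E'
from g import *
st()
s0=np.load("pics/side0.npy");s1=env.get_image("side")
for im in(s0,s1):
    H,S,V=cv2.split(cv2.cvtColor(im,cv2.COLOR_RGB2HSV)); m=(H>3)&(H<20)&(S>150)&(V>90)
    w=np.zeros_like(m);w[235:285,205:280]=m[235:285,205:280]; v,u=np.nonzero(w); print(u.min(),u.max(),v[u<u.min()+6].mean(),v[u>u.max()-6].mean())
E
```

```text
t36.00 tcp [557.   25.2  53.5] yaw/pitch/roll -8.52 30.34 -0.03 F [0.12 0.15 0.64] M [0.05 0.25 0.  ] grip 0.998 0.0 q [ 0.01  0.27  2.26 -0.75  0.12 -0.68]
216 263 267.5217391304348 249.5681818181818
216 264 267.6111111111111 249.4090909090909
```

Call:
play_rows(
  moves=[
    [[0,0,0],[0,0,-0.3],-1],
    [[0,0,0],[0,0,-0.8],-1],
    [[0,0,0],[0,0,-1],-1],
    [[0,0,0],[0,0,-1],-1],
    [[0,0,0],[0,0,-1],-1],
    [[0,0,0],[0,0,-0.5],-1],
    [[0,0,0],[0,0,0],-1],
    [[0,0,0],[0,0,0],-1],
  ],
)

```text
t: 37.05
tool_pos: [0.4648, 0.039, 0.2116]
eef_rot: [0.072, 0.963, -0.02, 0.26]
force: [0.4, 0.2, 0.6]
grip_width: 0.999
grasp_force: 0.0
```

```bash
python3 - <<'E'
from m import *
st(); meas(.009)
t=env.get_image("top");s=env.get_image("side")
H,S,V=cv2.split(cv2.cvtColor(s,cv2.COLOR_RGB2HSV)); m=(H>3)&(H<20)&(S>150)&(V>90)
w=np.zeros_like(m);w[235:285,205:280]=m[235:285,205:280]; v,u=np.nonzero(w); print(u.min(),u.max(),v[u<u.min()+6].mean(),v[u>u.max()-6].mean())
cv2.imwrite("pics/c8.png",np.hstack([cv2.resize(t[140:275,280:460],(400,300),interpolation=cv2.INTER_CUBIC),cv2.resize(s[220:340,200:360],(400,300),interpolation=cv2.INTER_CUBIC)])[:,:,::-1])
E
```

```text
t37.05 tcp [464.8  39.  211.6] yaw/pitch/roll -8.51 30.29 -0.05 F [0.42 0.21 0.58] M [-0.05  0.23  0.04] grip 0.999 0.0 q [ 0.06 -0.27  2.36 -0.21  0.54 -1.21]
side ((-16.694522857666016, -0.2845001220703125), (160.78211975097656, 70.79061889648438), 88.89765930175781) top ((-18.78386688232422, 1.3362579345703125), (74.8310775756836, 155.65982055664062), 3.300286054611206)
side ((-16.565719604492188, -0.59600830078125), (164.8030548095703, 72.03907012939453), 88.89225006103516) top ((-19.56100845336914, 1.8335800170898438), (76.32553100585938, 157.63372802734375), 3.3002846240997314)
side corners [[308, 275], [278, 286], [282, 329], [317, 323]]
217 264 266.9166666666667 249.4090909090909
```

View pics/c8.png

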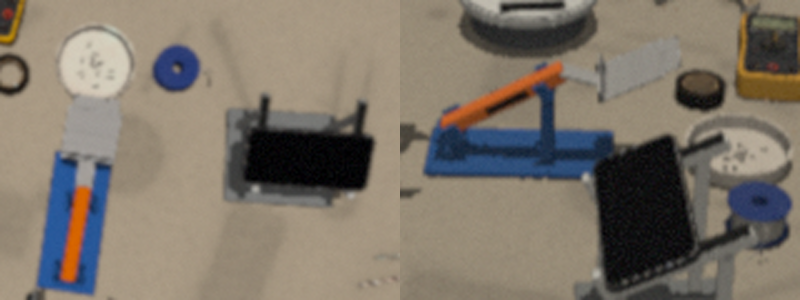

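The last picture shows the phone flat across both rails, screen up and at the stops (crop about 310,160), and the lifter back in the blue stand (crop about 75,230), matching the start to within a pixel.

```bash
python3 -c "
from plant import env
print(env.job_done())"
```

```text
the job is handed in; nothing more can be done
None
```

The job is handed in at about 37 s: the phone lies screen up across both rails, within a couple of millimetres of the low stops, the lifter is back on the blue stand within about 2 mm of where it started, and I saw no contact with anything else on the table.

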